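# Push the full case pan over the lip into its parking tray

### The job

Park the full beige case pan in the steel parking tray, where the shaking cutter cannot walk it off the bench: lift its front edge by the rim and set it on the tray's entry lip with the rear still on the worktop, then push the pan from behind over the lip and against the sprung keeper bar until its rear beds down behind the lip, and leave it lying flat, held between lip and keeper. A hanging pan cracks its rim, so never carry it or tip it steeply, and press the keeper in only as far as it takes without ramming it onto its end stop. Keep both casts lying in the pan and leave the other things on the bench alone.

Things in the scene. Friction and masses are not known exactly. Their poses are not given: they have to be found in the camera images.
- pan: open beige plastic case pan with a grey foam liner and two jaw casts in it. 184 (its x) x 168 (y) x 70 mm at the rim; walls 5 to 6 mm thick lean outward 10 degrees, so the underside is only 160 x 145 mm, lower edges rounded. Origin: centre of the underside; +x is its front, the end that enters the tray; z up. About 0.5 kg with the casts.
- pan_front (a point): middle of the pan's front lower edge (80 mm ahead of the pan's origin, at underside height)
- pan_rear (a point): middle of the pan's rear lower edge (80 mm behind the pan's origin, at underside height). When the pan tips forward over the lip this edge rises by up to 25 mm; a pusher that stays at one height can hold it down by friction and jam it against the lip
- front_rim (a point): middle of the front rim of the pan, at its top, 70 mm above the underside and 89.5 mm ahead of the pan's origin, in the middle of the wall. Inside this wall 45 mm are free of casts at the middle; the liner there is 9 mm above the underside.
- tray: low brushed-steel parking tray screwed to the worktop; never moves. Origin: on the worktop under the middle of its entry lip; +x points into the tray, z up. The lip is a rolled edge across the entry, 12 mm high, 6 mm thick (x = -3 to +3 mm). At x = 206 mm an end bracket 82 mm high carries the sprung keeper bar.
- tray_floor (a point): point on the tray floor where the middle of the pan's underside comes to lie when parked: 85 mm past the lip, 3 mm above the worktop; axes as the tray's. Upturned sides 11 mm high stand 78 mm to either side (opened out 2 to 4 mm beside the lip): 4 mm of play on either side of the pan's underside.
- keeper_travel (a joint): travel (m) of the sprung keeper bar along the tray's +x: 0 = out, 0.003 = pan parked, 0.0045 = hard on its end stop. It resists with 2.5 N at first, rising 2.2 N a mm: 9 N parked, 12.5 N at the stop, then rigid. The pan's rear goes down only once the bar is pressed in 2.5 to 3.5 mm, and may hang by friction on lip and pusher until the pusher also moves down some 10 mm.
- keeper_bar: black sprung keeper bar with a rubber face 112 mm wide and 22 mm high towards the lip; the pan's front rim meets it. Origin: middle of the face, 66 mm above the worktop, 173.5 mm past the lip (tray origin) when out; +x as the tray's
- upper_cast: yellow stone jaw cast, 63 x 77 x 29 mm, lying in the pan; origin at the centre of its underside, z up
- lower_cast: white plaster jaw cast, 63 x 77 x 31 mm, lying in the pan; origin at the centre of its underside, z up
- articulator: brass hinge articulator with mounted casts, 99 x 81 x 125 mm, standing at the right; not to be disturbed; origin at the centre of its underside
- tape: roll of tan tape lying flat, 103 mm across, 25 mm high; not to be disturbed; origin at the centre of its underside
- driver: screwdriver with blue handle, 141 mm long, 19 mm thick, lying near the worktop's front edge; not to be disturbed; origin at the centre of its underside
- bottle: brown glass bottle, 52 mm across, 110 mm high, standing behind the tray to the left; not to be disturbed; origin at the centre of its underside

How it is judged (in metres and radians):
On the way, in this order (a step that is already met when the one before it is completed fails the run):
1. the pan's front edge lies on the entry lip, its rear edge still on the worktop (x of pan_front in the frame of tray above 0.006 m and height (world z) of pan_front above 0.0115 m and height (world z) of pan_rear below 0.007 m and contact force between pan and tray above 0.3 N), for 0.2 s.
2. the pan has gone over the lip and presses the keeper bar back (value of joint keeper_travel above 0.001 m and x of pan_rear in the frame of tray above -0.015 m).
At the end, for the whole second after the job is handed in: The pan lies flat (within 2 degrees) on the tray floor, its rear edge down behind the lip, square to the tray within 3 degrees, still and held against the sprung keeper bar (pressed back at least 1 mm); both casts lie in the pan (x of pan in the frame of tray between 0.081 and 0.089 m and z of each of pan_rear, pan_front in the frame of tray below 0.0065 m and angle between pan's own z axis and vertical below 0.035 rad and angle between the x axis of pan and the x axis of tray, either way round below 0.06 rad and value of joint keeper_travel above 0.001 m and linear speed of pan below 0.01 m/s and z of upper_cast in the frame of pan between 0 and 0.022 m and z of lower_cast in the frame of pan between 0 and 0.022 m); the robot touches nothing.
It fails at once if the pan is carried: front and rear edges both more than 18 mm above the worktop (height (world z) of each of pan_front, pan_rear above 0.018 m).
It fails at once if the pan is tipped more than 17 degrees (angle between pan's own z axis and vertical above 0.3 rad).
It fails at once if the pan is forced: more than 16 N against the keeper bar, or, with its front edge over 90 mm inside the tray, pushed or squeezed with more than 35 N (contact force between pan and keeper_bar above 16 N or (x of pan_front in the frame of tray above 0.09 m and contact force between the fingers and pan above 35 N)).
It fails at once if a cast leaves its place in the pan (z of any of upper_cast, lower_cast in the frame of pan above 0.035 m).
It fails at once if another thing on the bench is moved by more than 15 mm (distance of any of articulator, tape, driver, bottle from where it was at the start of the episode above 0.015 m).
It also fails if it takes over 67 s, if anything falls off the work surface, if the arm or the gripper's body presses on something with over 40 N, if the wrist force passes 120 N, or if a joint passes its speed limit or range.

### The arm

A 6-joint arm with a two-finger parallel gripper is mounted at the origin on a cart in front of the work surface, level with it; the furniture and walls round the work are solid. World frame = base frame: x ahead of the robot, y to its left, z up, the work surface at z = 0. Lengths are in mm, angles in rad, forces in N, time in s.
With the tool pointing down it reaches from about 275 to 750 mm from the base axis. Payload 10.2 kg.
Tool frame: the origin (TCP) lies at the very end of the fingers, on their centre line; the grasp point (between the pads) lies behind it (arm.grasp_offset is the z of the grasp point in the tool frame, in mm); z points along the fingers, x is the direction in which the jaws open and shut, and the axes are right-handed (so a half turn about z gives the same grasp; the last joint's range is limited). The gripper opens to 85 mm and grips with 20 to 120 N. Pads are 22 mm wide; open, the fingers measure 114 mm over their backs; the gripper's body (76 mm by 85 mm) begins 54 mm behind the grasp point. The pads swing forward as they close: fully open they stand 13 mm farther back than shut.
Start: joints at [0.995, 0.313, 1.498, -0, 1.331, -0.223], TCP at [181.414, 492.666, 231.294] pointing down, gripper open.
Joint ranges: [-2.94, 2.94], [-0.97, 2.17], [0.19, 2.56], [-1.23, 4.37], [0.02, 3.11], [-2.88, 2.88]. Speed limits (rad/s): [2.39, 2.39, 3.01, 3.14, 3.14, 3.14].

### API

Orientations are given as a unit quaternion [x, y, z, w].
In Python, from rig import arm, eyes, ticket gives the robot as it stands.
- The arm moves only by the shell command python3 -m crank 'ROWS' [OPENING] [FORCE]. ROWS is JSON, a list of rows, each a list of 2 entries, a list of its own where there are three numbers: the shift along the tool's x, y, z in m, then the turn, a rotation vector about the tool's x, y, z in rad. In form: [[[x, y, z], [ax, ay, az]], ...]. A call has exactly 8 rows; each row shifts and turns the commanded pose from where the row before left it, along the tool's axes as they then stand; what a row does not reach is not made up. A row lasts 1/12 s, in which the tool goes at most 41.7 mm and 7.16 degrees, less where a joint would pass 70% of its speed; a pose out of reach is approached as far as the arm can. A call is refused whole if a number of a shift passes 0.0417 or a number of a turn 0.125, either way. A call with a gripper value outside its range is refused whole. OPENING is the opening in per cent of the stroke, from 0 (shut) to 100 (fully open), set as the call begins (- or left out, the last holds). The fingers move at their own pace and stop on an object; FORCE is the grip in N (left out, the last holds). Time passes only in rows, so rows that do not move let the fingers close, or fill a call up. It gives the time, the measured TCP pose, the force and the opening at its end, in the units of the state.
- arm.sense(): the state, without advancing time (a new reading comes with each control period).
- eyes.grab_frame(name): name is "scene" or "top" or "wrist"; returns the picture (480x640x3 uint8, blue, green, red); there is no depth.
- eyes.camera_info(name): a dict with "fx", "fy", "cx", "cy" (pixels), "D" ([k1, k2, p1, p2, k3] as OpenCV has them; the pictures are not rectified), "R" (3x3) and "t" (3): a world point X has camera coordinates R X + t; the wrist camera has in their place "tool_from_camera" (4x4, takes a point from camera to tool coordinates, whose origin is the TCP and whose axes are the tool frame's). Camera axes: x right, y down, z forward; pixel columns grow to the right and rows downward; lengths in mm; the calibration is good to about 2 mm. A picture is of the moment at which its call begins: read the wrist's pose just before it. camera_info takes no time and is no camera call.
- ticket.sign_off(): hands the job in, once; it reports no verdict.
The state is a dict: "t": time; "joint_pos": joint angles; "dq": joint speeds; "tau": joint torques, N m; "eef_pos": TCP position; "ee_rot": TCP orientation; "force": force on the tool from outside, world axes, zero at the start; "wrist_torque": the same for the moment, N m; "grip_width": opening from 0.0 (shut) to 1.0 (fully open).
Only numpy, scipy, OpenCV 4.12 (cv2) and the standard library are available. Lean on these libraries where they do the work, as an engineer would, in place of code of your own. Each camera call takes 0.05 s, during which the arm holds its last target.

## Working session

There is one attempt and no reset: what is moved stays moved. The work goes in short steps, Python scripts to look and compute and a shell command to move; the robot and the scene stay as the last step left them, time stands still between calls to the robot, and variables do not carry over. Pictures are saved under pics/ and viewed, and the job is handed in when it is done.

```bash
ls; mkdir -p pics
python3 - <<'E'
from rig import arm, eyes, ticket
import cv2
for n in ("scene","top","wrist"):
    s=arm.sense(); im=eyes.grab_frame(n); cv2.imwrite(f"pics/{n}0.png",im)
    i=eyes.camera_info(n); print(n,i)
print(s, arm.grasp_offset)
E
```

```text
pics
scene {'fx': 484.81327549378454, 'fy': 484.81327549378454, 'cx': 314.52723349316585, 'cy': 240.6102539306106, 'D': array([-0.03952729,  0.        ,  0.        ,  0.        ,  0.        ]), 'R': array([[ 0.58557861, -0.81061447,  0.00136646],
       [-0.62555792, -0.45296667, -0.6352153 ],
       [ 0.51553368,  0.3711137 , -0.7723339 ]]), 't': array([-353.308099  ,  383.34937822,  862.98258308])}
top {'fx': 451.98962391007564, 'fy': 451.98962391007564, 'cx': 319.5236552190126, 'cy': 235.7111421492213, 'D': array([0.04014929, 0.        , 0.        , 0.        , 0.        ]), 'R': array([[-2.31579676e-02, -9.99731816e-01,  7.07623004e-05],
       [-9.96603805e-01,  2.30799149e-02, -7.90453897e-02],
       [ 7.90225578e-02, -1.90105255e-03, -9.96871015e-01]]), 't': array([  10.46020851,  557.42818546, 1398.27907959])}
wrist {'fx': 357.9701778933234, 'fy': 357.9701778933234, 'cx': 321.7895539876295, 'cy': 240.45188619850973, 'D': array([-0.06944955,  0.        ,  0.        ,  0.        ,  0.        ]), 'tool_from_camera': array([[ 9.99999557e-01, -3.47766583e-05,  9.41158589e-04,
   
[... 270 characters left out ...]
0e+00]])}
{'t': 0.1, 'joint_pos': array([ 9.94621103e-01,  3.13396414e-01,  1.49832998e+00, -4.69387483e-05,
        1.33101077e+00, -2.23418343e-01]), 'dq': array([ 0.00063593, -0.00136144, -0.00163107, -0.00016562,  0.00025178,
        0.00281495]), 'tau': array([ 1.92668282e-03, -4.12898540e+01, -2.60137761e+01, -2.47575827e-04,
        3.10286596e-03, -1.57369891e-05]), 'eef_pos': array([181.28720371, 492.46887557, 230.80281532]), 'ee_rot': array([ 8.20205862e-01,  5.72068192e-01, -5.21660457e-04,  2.36354721e-04]), 'force': array([-0.23763052, -0.21811338, -0.42437468]), 'wrist_torque': array([ 0.01761766,  0.01425184, -0.00566198]), 'grip_width': 1.0017989996497842} -18.700000000000003
```

View pics/top0.png

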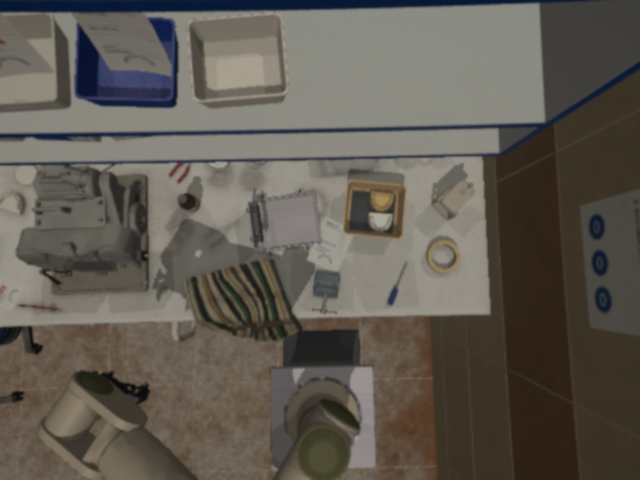

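View pics/scene0.png

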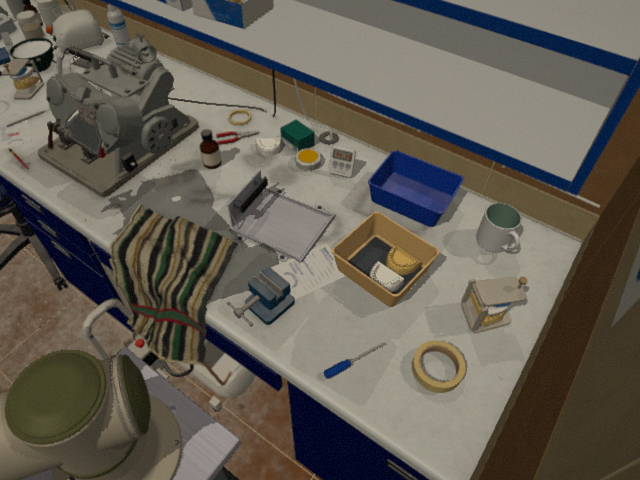

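View pics/wrist0.png

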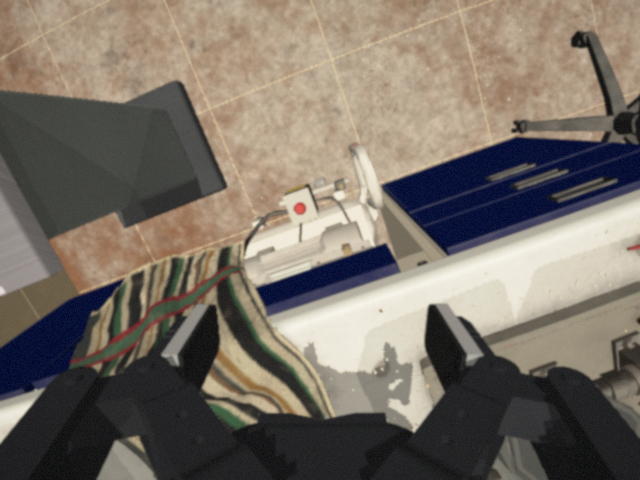

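Run:
```python
import cv2
a=cv2.imread('pics/top0.png')[165:285,220:420]; cv2.imwrite('pics/topz.png',cv2.resize(a,None,fx=4,fy=4,interpolation=cv2.INTER_CUBIC))
a=cv2.imread('pics/scene0.png')[160:310,215:450]; cv2.imwrite('pics/scenez.png',cv2.resize(a,None,fx=3.4,fy=3.4,interpolation=cv2.INTER_CUBIC))
```

```text
(no output)
```

View pics/topz.png

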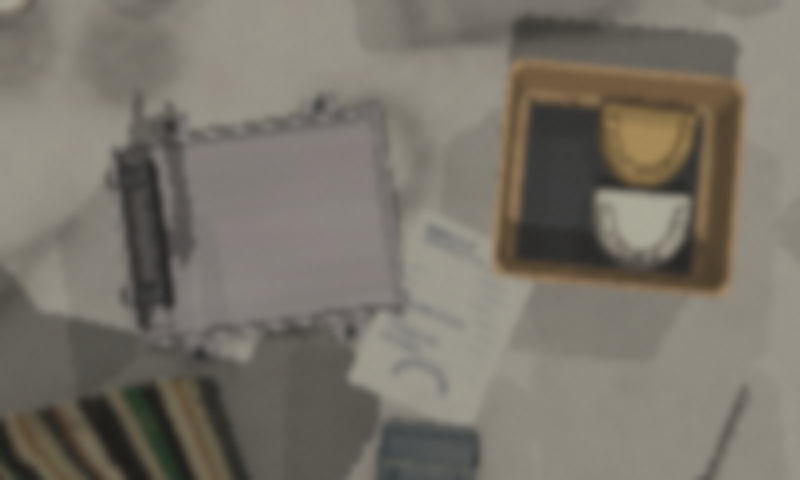

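View pics/scenez.png

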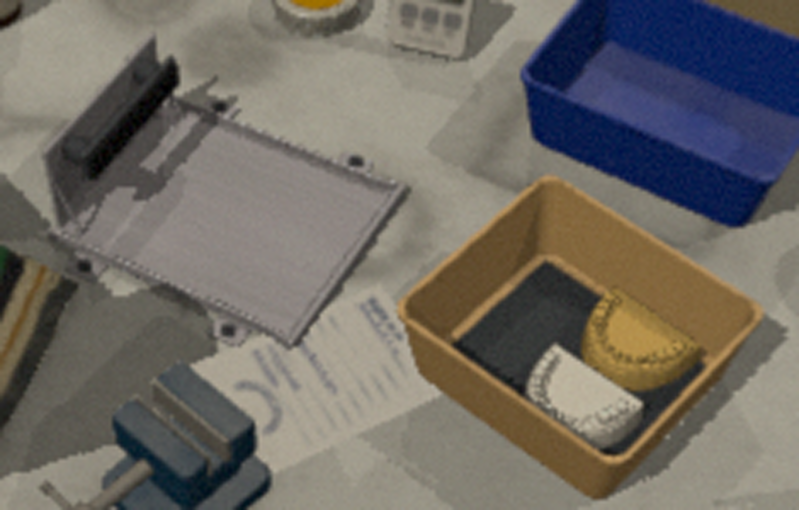

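```bash
cat > h.py <<'E'
import numpy as np, cv2
from rig import arm, eyes
from scipy.spatial.transform import Rotation as Ro
def cam(name,st=None):
    i=eyes.camera_info(name)
    K=np.array([[i['fx'],0,i['cx']],[0,i['fy'],i['cy']],[0,0,1]])
    if 'R' in i: return K,i['D'],i['R'],i['t']
    T=i['tool_from_camera']; Rt=Ro.from_quat(st['ee_rot']).as_matrix()
    Rwc=Rt@T[:3,:3]; p=Rt@T[:3,3]+st['eef_pos']
    return K,i['D'],Rwc.T,-Rwc.T@p
def ray(c,uv):
    K,D,R,t=c
    n=cv2.undistortPoints(np.array(uv,float).reshape(-1,1,2),K,D)[:,0]
    d=np.c_[n,np.ones(len(n))]@R
    return -R.T@t,d
def onz(c,uv,z):
    o,d=ray(c,uv); return o+d*((z-o[2])/d[:,2])[:,None]
def proj(c,X):
    K,D,R,t=c
    return cv2.projectPoints(np.array(X,float).reshape(-1,1,3),cv2.Rodrigues(R)[0],t,K,D)[0][:,0]
E
python3 - <<'E'
from h import *
np.set_printoptions(precision=1,suppress=True)
for n,f in (("top","pics/top0.png"),("scene","pics/scene0.png")):
    c=cam(n); im=cv2.imread(f); hsv=cv2.cvtColor(im,cv2.COLOR_BGR2HSV)
    m=cv2.inRange(hsv,(10,70,50),(25,255,255))
    m=cv2.morphologyEx(m,cv2.MORPH_CLOSE,np.ones((5,5)))
    cs,_=cv2.findContours(m,cv2.RETR_EXTERNAL,cv2.CHAIN_APPROX_NONE)
    roi=(375,209) if n=="top" else (385,258)
    for k in cs:
        if cv2.contourArea(k)>1500 and cv2.pointPolygonTest(k,roi,False)>=0:
            print(n,cv2.contourArea(k))
            h=cv2.convexHull(k)
            if n=="top":
                P=onz(c,h.reshape(-1,2),70)
                r=cv2.minAreaRect(P[:,:2].astype(np.float32)); print(r,cv2.boxPoints(r))
            else: print(cv2.approxPolyDP(h,3,True).reshape(-1,2))
c=cam("top"); o=np.array([220,165])
print("top pan corners");print(onz(c,np.array([(512,60),(747,85),(730,294),(495,270)])/4+o,70))
print("lip top");print(onz(c,np.array([(383,100),(400,305)])/4+o,12))
print("keeper");print(onz(c,np.array([(155,150),(170,305)])/4+o,77))
c=cam("scene");o=np.array([215,160])
print("scene pan corners");print(onz(c,np.array([(548,178),(765,312),(605,460),(400,308)])/3.4+o,70))
print("scene lip");print(onz(c,np.array([(405,188),(293,343)])/3.4+o,12))
print("keeper top front");print(onz(c,np.array([(178,70),(95,170)])/3.4+o,77))
E
```

```text
top 3161.0
((631.999755859375, -171.16090393066406), (182.60214233398438, 168.70468139648438), 83.2899398803711) [[ 537.6 -252. ]
 [ 705.1 -271.7]
 [ 726.4  -90.3]
 [ 558.9  -70.6]]
scene 5838.0
[[375 211]
 [439 251]
 [427 270]
 [392 306]
 [341 272]
 [332 253]
 [338 242]]
top pan corners
[[ 722.9  -93.5   70. ]
 [ 699.2 -272.4   70. ]
 [ 539.4 -253.6   70. ]
 [ 561.8  -76.2   70. ]]
lip top
[[704.8   6.2  12. ]
 [540.7  -3.6  12. ]]
keeper
[[658.5 179.7  77. ]
 [540.4 170.   77. ]]
scene pan corners
[[ 718.2  -96.4   70. ]
 [ 699.6 -272.4   70. ]
 [ 539.4 -245.1   70. ]
 [ 563.2  -78.2   70. ]]
scene lip
[[697.    7.1  12. ]
 [534.  -11.8  12. ]]
keeper top front
[[645.8 175.2  77. ]
 [535.  158.3  77. ]]
```

```bash
cat >> h.py <<'E'
def rows(target,yaw_deg,st=None):
    """remaining move in tool axes (m) and turn about tool z (rad); print"""
    st=st or arm.sense(); R=Ro.from_quat(st['ee_rot']).as_matrix()
    psi=np.arctan2(R[1,0],R[0,0]); d=(np.array(target)-st['eef_pos'])
    print("tool shift m",np.round(R.T@d/1000,4),"yaw now",round(np.degrees(psi),2),"tool az",round(-(np.radians(yaw_deg)-psi),4),"tilt",np.round(R[:,2],4))
E
python3 - <<'E'
from h import *
from scipy.optimize import fsolve
t,s=cam("top"),cam("scene")
# shelf edge: point in scene, matching line in top
for sc,(a,b) in (((300,92),((0,164),(500,153))),((580,188),((0,164),(500,153)))):
    o,d=ray(s,[sc]); 
    f=lambda k:(lambda p: p[1]-(a[1]+(b[1]-a[1])*p[0]/500))(proj(t,[o+d[0]*k[0]])[0])
    k=fsolve(f,900); print(o+d[0]*k, )
rows((590,-60,290),90)
E
```

```text
[738.84865703 137.99277072 294.59884761]
[ 721.76794393 -455.71345727  354.69975385]
tool shift m [-0.3773  0.5744 -0.0589] yaw now 69.79 tool az -0.3528 tilt [-5.e-04 -8.e-04 -1.e+00]
```

```bash
R='[[-0.019,0.029,-0.003],[0,0,0]]'; python3 -m crank '[[[-0.019,0.029,-0.003],[0,0,0]],[[-0.019,0.029,-0.003],[0,0,0]],[[-0.019,0.029,-0.003],[0,0,0]],[[-0.019,0.029,-0.003],[0,0,0]],[[-0.019,0.029,-0.003],[0,0,0]],[[-0.019,0.029,-0.003],[0,0,0]],[[-0.019,0.029,-0.003],[0,0,0]],[[-0.019,0.029,-0.003],[0,0,0]]]' 45 60
```

```text
t: 0.82
eef_pos: [347.2, 268.3, 255.4]
ee_rot: [0.82, 0.572, -0.0, -0.0]
force: [0.8, 0.6, 0.0]
grip_width: 0.448
```

```bash
python3 -m crank '[[[-0.019,0.029,-0.003],[0,0,0]],[[-0.019,0.029,-0.003],[0,0,0]],[[-0.019,0.029,-0.003],[0,0,0]],[[-0.019,0.029,-0.003],[0,0,0]],[[-0.019,0.029,-0.003],[0,0,0]],[[-0.019,0.029,-0.003],[0,0,0]],[[-0.019,0.029,-0.003],[0,0,0]],[[-0.019,0.029,-0.003],[0,0,0]]]'
python3 - <<'E'
from h import *
rows((560,-50,290),90)
E
```

```text
t: 1.48
eef_pos: [512.5, 45.5, 279.3]
ee_rot: [0.82, 0.572, -0.0, -0.0]
force: [0.4, 0.3, -0.2]
grip_width: 0.453
tool shift m [-0.0731  0.0776 -0.0108] yaw now 69.77 tool az -0.353 tilt [-4.e-04  1.e-04 -1.e+00]
```

```bash
python3 -m crank '[[[-0.018,0.0195,-0.003],[0,0,0]],[[-0.018,0.0195,-0.003],[0,0,0]],[[-0.018,0.0195,-0.003],[0,0,0]],[[-0.018,0.0195,-0.003],[0,0,0]],[[0,0,0],[0,0,-0.11]],[[0,0,0],[0,0,-0.11]],[[0,0,0],[0,0,-0.11]],[[0,0,0],[0,0,-0.02]]]'
python3 - <<'E'
from h import *
s=arm.sense(); im=eyes.grab_frame("wrist"); cv2.imwrite("pics/w1.png",im)
print(s['eef_pos'],s['ee_rot'],np.abs(s['dq']).max())
np.savez('w1.npz',p=s['eef_pos'],q=s['ee_rot'])
E
```

```text
t: 2.15
eef_pos: [560.1, -47.6, 290.9]
ee_rot: [0.707, 0.708, -0.0, -0.0]
force: [1.0, -0.1, 0.8]
grip_width: 0.45
[560.06594544 -47.58778243 290.94210209] [ 7.06677218e-01  7.07535993e-01 -1.64593177e-04 -3.18769143e-04] 0.08638758986974375
```

View pics/w1.png

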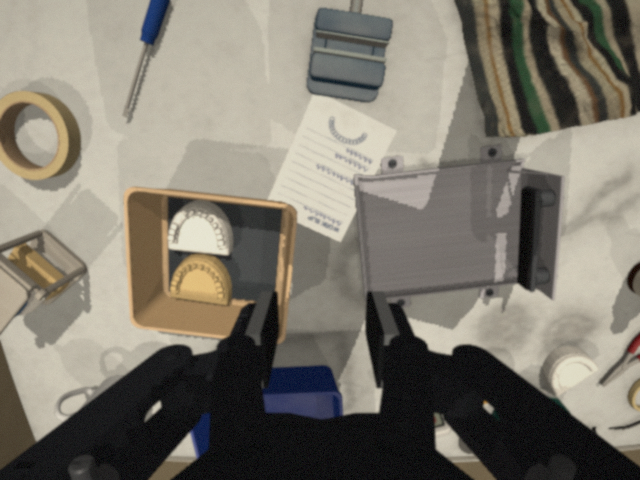

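Run:
```python
import cv2
im=cv2.imread('pics/w1.png')
cv2.imwrite('pics/w1a.png',cv2.resize(im[150:310,340:570],None,fx=3.4,fy=3.4,interpolation=cv2.INTER_CUBIC))
cv2.imwrite('pics/w1b.png',cv2.resize(im[175:345,115:305],None,fx=3.4,fy=3.4,interpolation=cv2.INTER_CUBIC))
```

```text
(no output)
```

View pics/w1a.png

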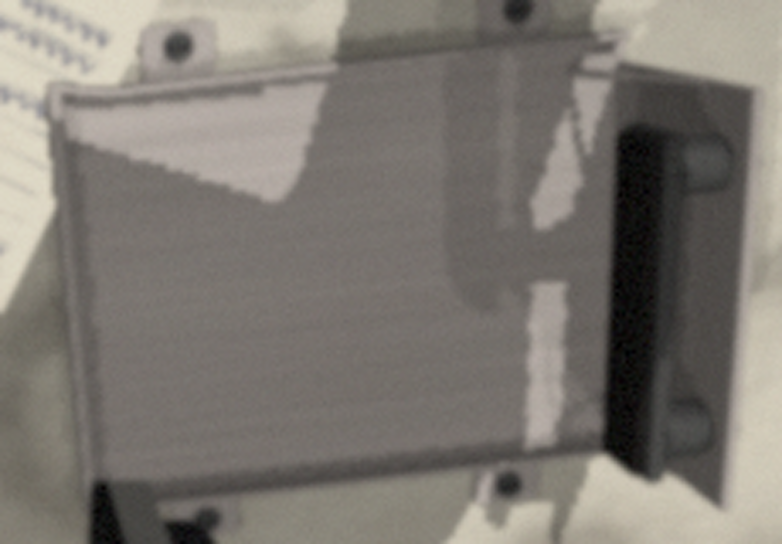

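View pics/w1b.png

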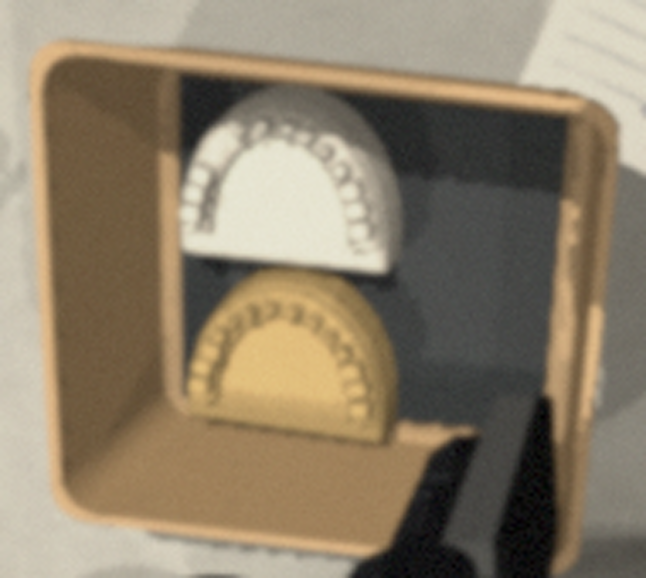

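Run:
```python
from h import *
np.set_printoptions(precision=1,suppress=True)
z=np.load('w1.npz'); c=cam('wrist',dict(eef_pos=z['p'],ee_rot=z['q']))
oa=np.array([340,150]); ob=np.array([115,175])
def A(l,h): return onz(c,np.array(l)/3.4+oa,h)
def B(l,h): return onz(c,np.array(l)/3.4+ob,h)
def ang(P): d=P[1]-P[0]; return np.degrees(np.arctan2(d[1],d[0]))
for nm,P in (("lip",A([(63,140),(90,470)],12)),("side lo",A([(60,93),(610,42)],11)),("side hi",A([(160,492),(600,452)],7)),
  ("keeper bot",A([(620,135),(608,448)],55)),("keeper top",A([(660,135),(650,475)],77)),("bracket top",A([(752,90),(728,505)],82)),
  ("pan side lo",B([(70,45),(575,103)],70)),("pan front",B([(617,140),(590,500)],70)),("pan rear",B([(35,80),(55,485)],70)),("pan side hi",B([(90,518),(370,555)],70)),):
    print(nm,P.round(1).tolist(),ang(P).round(1))
```

```text
lip [[553.7, -4.3, 12.0], [679.5, 10.0, 12.0]] 6.5
side lo [[537.5, -5.7, 11.0], [517.9, 186.7, 11.0]] 95.8
side hi [[691.2, 38.2, 7.0], [675.3, 210.9, 7.0]] 95.2
keeper bot [[543.6, 170.1, 55.0], [652.3, 184.3, 55.0]] 7.5
keeper top [[539.9, 170.0, 77.0], [652.3, 187.1, 77.0]] 8.6
bracket top [[525.2, 193.6, 82.0], [661.2, 213.3, 82.0]] 8.2
pan side lo [[540.3, -241.1, 70.0], [558.9, -86.8, 70.0]] 83.2
pan front [[570.4, -74.2, 70.0], [695.2, -85.9, 70.0]] -5.3
pan rear [[551.1, -253.9, 70.0], [691.7, -270.6, 70.0]] -6.8
pan side hi [[704.4, -260.2, 70.0], [717.4, -162.8, 70.0]] 82.4
```

```bash
cat >> h.py <<'E'
TY=np.radians(96.3); U=np.array([np.cos(TY),np.sin(TY)]); V=np.array([-U[1],U[0]])
T0=-65*U-613.7*V   # tray origin
def tray(x,y): return T0+x*U+y*V
def totray(p): d=np.asarray(p)[:2]-T0; return np.array([d@U,d@V])
E
python3 - <<'E'
from h import *
np.set_printoptions(precision=1,suppress=True)
print("tray",T0)
r=np.radians(83.1); px=np.array([np.cos(r),np.sin(r)])
# pan rim rect from wrist lines
lo=np.array([549.6,-164]);hi=np.array([710.9,-211.5]);f=np.array([632.8,-80]);re=np.array([621.4,-262.3])
py=np.array([-px[1],px[0]])
print("lat",lo@py,hi@py,"long",f@px,re@px)
c=px*(f@px+re@px)/2+py*(lo@py+hi@py)/2; print("pan centre",c,"front rim mid",c+89.5*px,"tray coords",totray(c),totray(c+80*px))
s=arm.sense(); g=c+89.5*px
rows((g[0],g[1],120),83.1)
E
```

```text
tray [617.1   2.7]
lat -565.3218766933054 -731.1601357911708 long -3.397995739790897 -185.7472191362438
pan centre [ 632.2 -171.8] front rim mid [642.9 -82.9] tray coords [-175.1    4.2] [-97.2 -14.1]
tool shift m [-0.   0.1  0.2] yaw now 89.88 tool az 0.1183 tilt [-0.  0. -1.]
```

Run:
```python
from h import *
np.set_printoptions(precision=4,suppress=True)
rows((642.7,-84.5,120),83.1)
```

```text
tool shift m [-0.0369  0.0828  0.171 ] yaw now 89.88 tool az 0.1183 tilt [-0.0005  0.0002 -1.    ]
```

```bash
python3 -m crank '[[[-0.009,0.020,0.005],[0,0,0]],[[-0.009,0.020,0.010],[0,0,0]],[[-0.009,0.020,0.020],[0,0,0]],[[-0.0099,0.0228,0.035],[0,0,0]],[[0,0,0.035],[0,0,0]],[[0,0,0.035],[0,0,0.059]],[[0,0,0.025],[0,0,0.059]],[[0,0,0.006],[0,0,0]]]'
python3 - <<'E'
from h import *
s=arm.sense(); im=eyes.grab_frame("wrist"); cv2.imwrite("pics/w2.png",im)
rows((642.7,-84.5,42),83.1)
E
```

```text
t: 2.87
eef_pos: [640.1, -83.6, 116.3]
ee_rot: [0.75, 0.661, -0.002, -0.004]
force: [-0.4, 0.4, -0.9]
grip_width: 0.45
tool shift m [-0.0005  0.0024  0.0759] yaw now 83.01 tool az -0.0016 tilt [-0.0057  0.0018 -1.    ]
```

View pics/w2.png

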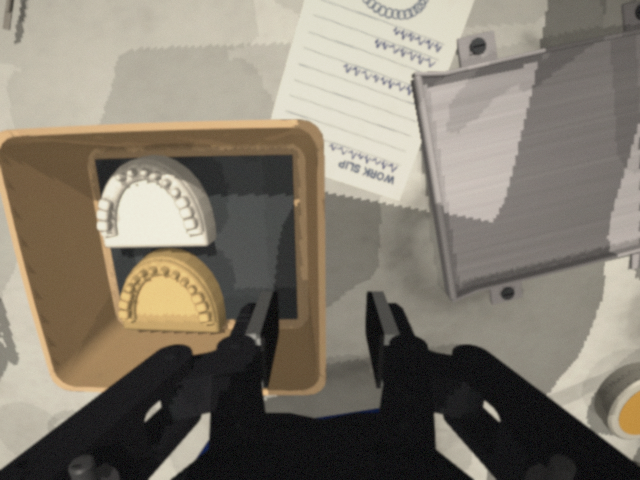

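```bash
python3 -m crank '[[[0,0.0005,0.015],[0,0,0]],[[0,0.0005,0.018],[0,0,0]],[[0,0,0.018],[0,0,0]],[[0,0,0.014],[0,0,0]],[[0,0,0.009],[0,0,0]],[[0,0,0],[0,0,0]],[[0,0,0],[0,0,0]],[[0,0,0],[0,0,0]]]'
python3 - <<'E'
from h import *
rows((642.7,-84.5,42),83.1)
for n in ("wrist","scene"):
    im=eyes.grab_frame(n); cv2.imwrite(f"pics/{n}3.png",im)
E
```

```text
t: 3.58
eef_pos: [644.0, -84.6, 49.1]
ee_rot: [0.748, 0.663, 0.001, 0.001]
force: [-0.6, 0.1, 0.6]
grip_width: 0.457
tool shift m [-0.     -0.0013  0.0071] yaw now 83.09 tool az -0.0002 tilt [ 2.6e-03 -8.0e-04 -1.0e+00]
```

View pics/wrist3.png

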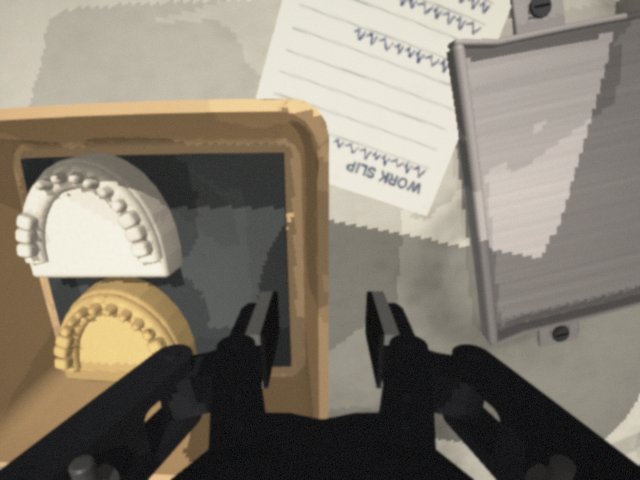

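View pics/scene3.png

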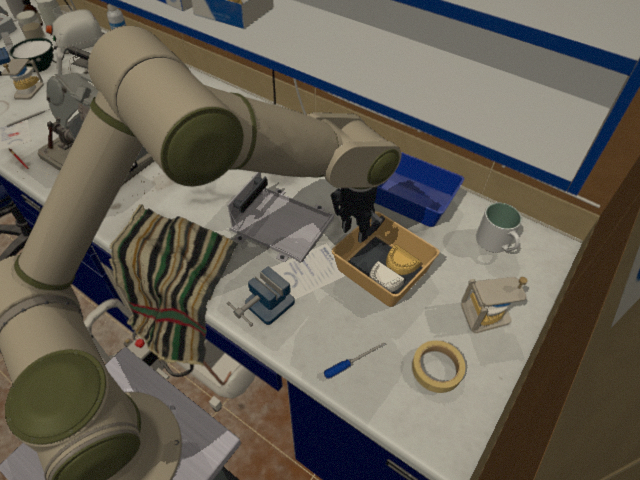

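```bash
python3 -m crank '[[[0,0,0.003],[0,0,0]],[[0,0,0.003],[0,0,0]],[[0,0,0.003],[0,0,0]],[[0,0,0],[0,0,0]],[[0,0,0],[0,0,0]],[[0,0,0],[0,0,0]],[[0,0,0],[0,0,0]],[[0,0,0],[0,0,0]]]'
python3 -m crank '[[[0,0,0],[0,0,0]],[[0,0,0],[0,0,0]],[[0,0,0],[0,0,0]],[[0,0,0],[0,0,0]],[[0,0,0],[0,0,0]],[[0,0,0],[0,0,0]],[[0,0,0],[0,0,0]],[[0,0,0],[0,0,0]]]' 0 50
python3 - <<'E'
from h import *
im=eyes.grab_frame("wrist"); cv2.imwrite("pics/w4.png",im)
E
```

```text
t: 4.35
eef_pos: [643.2, -84.4, 38.4]
ee_rot: [0.748, 0.663, 0.0, 0.0]
force: [-0.2, 0.0, -0.3]
grip_width: 0.449
t: 5.02
eef_pos: [643.6, -84.8, 39.5]
ee_rot: [0.748, 0.663, -0.0, 0.001]
force: [-1.5, -0.1, 6.5]
grip_width: 0.113
```

View pics/w4.png

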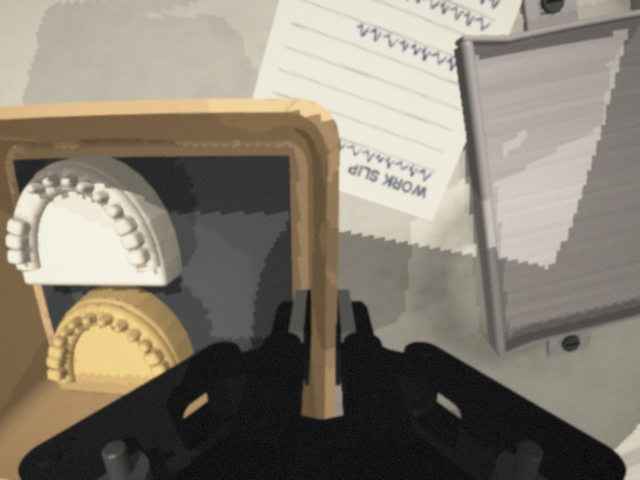

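```bash
python3 -m crank '[[[0,0,0],[0,0,0]],[[-0.0005,0,-0.003],[0,0.017,0]],[[-0.0006,0,-0.003],[0,0.017,0]],[[-0.0007,0,-0.003],[0,0.017,0]],[[-0.0009,0,-0.003],[0,0.017,0]],[[-0.001,0,-0.003],[0,0.017,0]],[[-0.001,0,-0.003],[0,0.017,0]],[[-0.0011,0,-0.003],[0,0.017,0]]]' 0 80
python3 - <<'E'
from h import *
for n in ("wrist","scene"):
    im=eyes.grab_frame(n); cv2.imwrite(f"pics/{n}5.png",im)
s=arm.sense(); print(s['eef_pos'],s['force'],s['grip_width']); print(Ro.from_quat(s['ee_rot']).as_matrix().round(3))
E
```

```text
t: 5.73
eef_pos: [643.1, -91.8, 61.2]
ee_rot: [0.747, 0.662, 0.045, -0.038]
force: [-2.8, 2.7, 11.3]
grip_width: 0.093
[643.38084392 -92.06147076  61.6671049 ] [-3.04514481  2.98583269 12.06769156] 0.09544241093112323
[[ 0.119  0.993  0.018]
 [ 0.986 -0.12   0.116]
 [ 0.117  0.004 -0.993]]
```

View pics/wrist5.png

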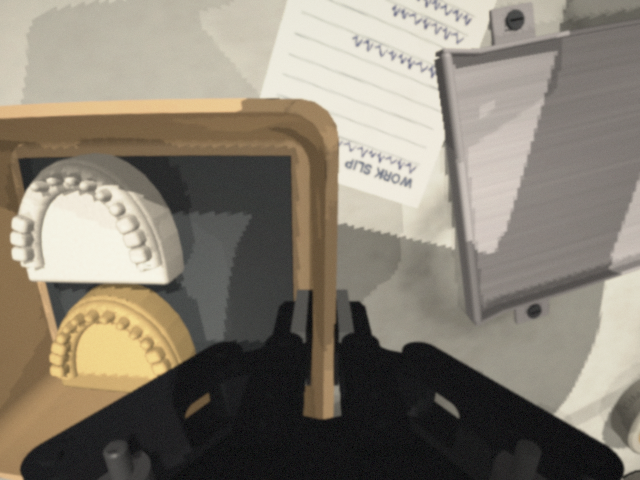

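View pics/scene5.png

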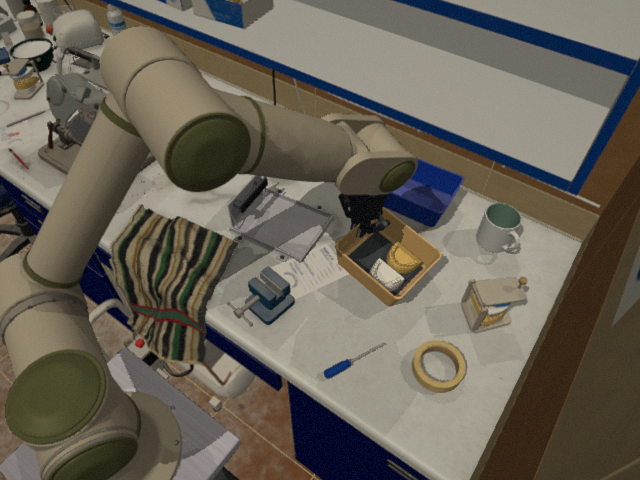

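```bash
python3 -m crank '[[[0,0,-0.001],[0,-0.005,0]],[[0,0,-0.001],[0,-0.005,0]],[[0,0,0],[0,-0.005,0]],[[0,0,0],[0,-0.005,0]],[[0,0,0],[0,0,0]],[[0,0,0],[0,0,0]],[[0,0,0],[0,0,0]],[[0,0,0],[0,0,0]]]'
python3 - <<'E'
from h import *
s=arm.sense(); print(s['eef_pos'],s['force'],s['wrist_torque']); print(Ro.from_quat(s['ee_rot']).as_matrix().round(3))
w=[*tray(21,0),62]; rows(w,96.3); print(w)
E
```

```text
t: 6.5
eef_pos: [643.2, -92.8, 62.8]
ee_rot: [0.747, 0.663, 0.037, -0.03]
force: [-1.6, -1.5, 10.0]
grip_width: 0.084
[643.15266638 -92.76522181  62.76461544] [-1.5619047  -1.52309114 10.00036967] [-2.05278091  0.56601923 -0.05447139]
[[ 0.119  0.993  0.015]
 [ 0.988 -0.12   0.094]
 [ 0.095  0.003 -0.995]]
tool shift m [ 0.1116 -0.0421  0.0113] yaw now 83.14 tool az -0.2297 tilt [ 0.0148  0.0941 -0.9955]
[np.float64(614.8221480508497), np.float64(23.60966467654655), 62]
```

```bash
python3 -m crank '[[[0,0,0],[0,-0.01,0]],[[0,0,0],[0,-0.01,0]],[[0,0,0],[0,-0.01,0]],[[0,0,0],[0,-0.01,0]],[[0,0,0],[0,-0.01,0]],[[0,0,0],[0,0,0]],[[0,0,0],[0,0,0]],[[0,0,0],[0,0,0]]]'
python3 - <<'E'
from h import *
s=arm.sense(); print(s['eef_pos'],s['force'],s['wrist_torque']); print(Ro.from_quat(s['ee_rot']).as_matrix().round(3))
for n in ("wrist","scene"):
    im=eyes.grab_frame(n); cv2.imwrite(f"pics/{n}6.png",im)
a=im[185:325,310:460]; cv2.imwrite('pics/s6z.png',cv2.resize(a,None,fx=4,fy=4,interpolation=cv2.INTER_CUBIC))
E
```

```text
t: 7.17
eef_pos: [643.1, -93.3, 62.7]
ee_rot: [0.748, 0.663, 0.018, -0.014]
force: [-1.7, -3.5, 9.3]
grip_width: 0.071
[643.06089639 -93.25589817  62.70022597] [-1.70684439 -3.53408     9.26111702] [-2.51124512  0.6284103  -0.06947117]
[[ 0.119  0.993  0.009]
 [ 0.992 -0.12   0.044]
 [ 0.045  0.003 -0.999]]
```

View pics/s6z.png

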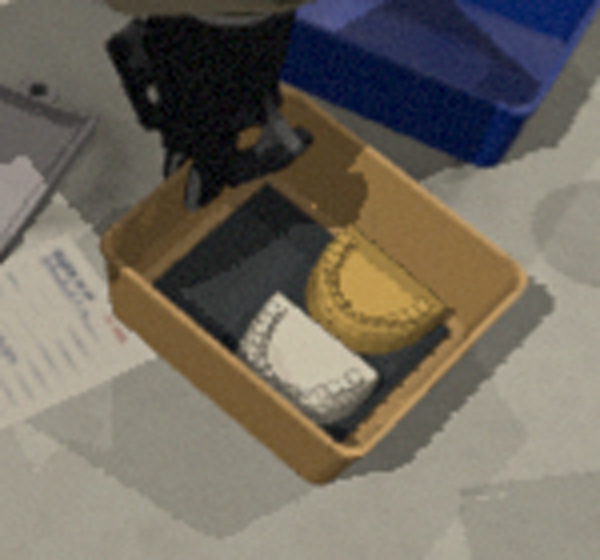

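View pics/wrist6.png

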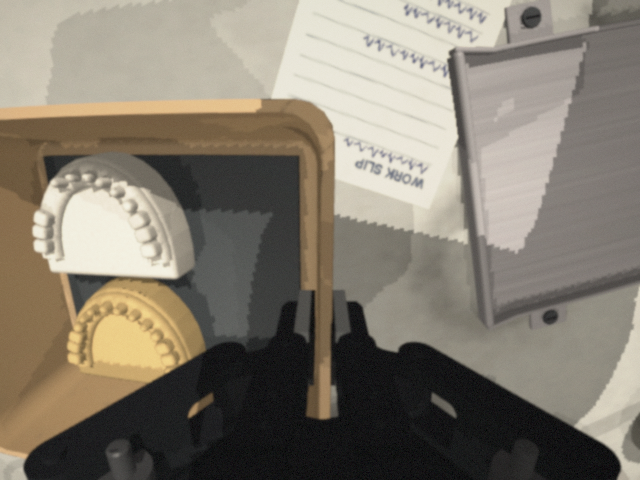

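```bash
python3 -m crank '[[[0.004,-0.001,0],[0,-0.009,-0.010]],[[0.007,-0.0018,0],[0,-0.009,-0.015]],[[0.007,-0.0018,0],[0,-0.009,-0.015]],[[0.007,-0.0018,0],[0,-0.009,-0.015]],[[0.007,-0.0018,0],[0,-0.009,-0.015]],[[0.007,-0.0018,0],[0,-0.009,-0.015]],[[0.007,-0.0018,0],[0,-0.009,-0.015]],[[0.003,-0.0018,0],[0,0,-0.015]]]'
python3 - <<'E'
from h import *
s=arm.sense(); print(s['eef_pos'],s['force'],s['wrist_torque']); print(Ro.from_quat(s['ee_rot']).as_matrix().round(3))
for n in ("wrist","scene"):
    im=eyes.grab_frame(n); cv2.imwrite(f"pics/{n}7.png",im)
a=im[185:325,310:460]; cv2.imwrite('pics/s7z.png',cv2.resize(a,None,fx=4,fy=4,interpolation=cv2.INTER_CUBIC))
rows([*tray(21,0),62],96.3)
E
```

```text
t: 7.93
eef_pos: [632.6, -42.1, 62.6]
ee_rot: [0.708, 0.706, -0.005, 0.007]
force: [-0.3, -5.6, 3.4]
grip_width: 0.05
[632.63967304 -42.11493984  62.57736186] [-0.34836225 -5.63917928  3.40747816] [-2.0971888   0.20111253 -0.1182582 ]
[[ 0.004  1.     0.003]
 [ 1.    -0.004 -0.017]
 [-0.017  0.003 -1.   ]]
tool shift m [ 0.0653 -0.0181 -0.0004] yaw now 89.73 tool az -0.1146 tilt [ 0.0025 -0.0152 -0.9999]
```

View pics/s7z.png

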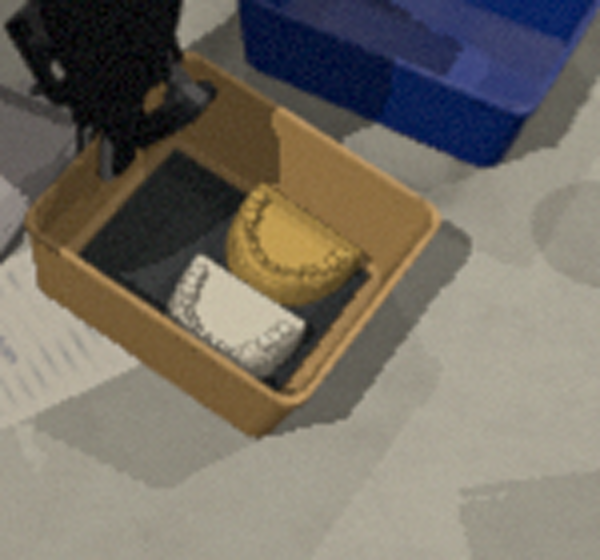

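View pics/wrist7.png

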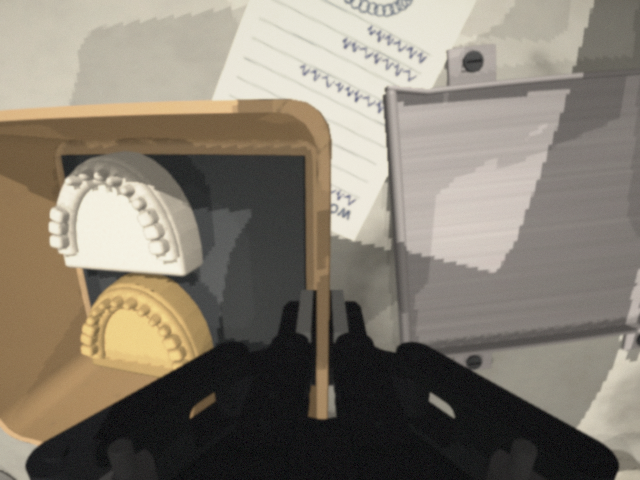

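```bash
python3 -m crank '[[[0.006,-0.0018,0],[0,0,-0.0143]],[[0.009,-0.0018,0],[0,0,-0.0143]],[[0.009,-0.0018,0],[0,0,-0.0143]],[[0.009,-0.0018,0],[0,0,-0.0143]],[[0.009,-0.0018,0],[0,0,-0.0143]],[[0.009,-0.0018,0],[0,0,-0.0143]],[[0.009,-0.0018,0],[0,0,-0.0143]],[[0.006,-0.0018,0],[0,0,-0.0143]]]'
python3 - <<'E'
from h import *
s=arm.sense(); print(s['eef_pos'],s['force'],s['wrist_torque']); print(Ro.from_quat(s['ee_rot']).as_matrix().round(3))
for n in ("wrist","scene"):
    im=eyes.grab_frame(n); cv2.imwrite(f"pics/{n}8.png",im)
a=im[165:325,250:440]; cv2.imwrite('pics/s8z.png',cv2.resize(a,None,fx=4,fy=3.6,interpolation=cv2.INTER_CUBIC))
rows([*tray(21,0),62],96.3)
E
```

```text
t: 8.7
eef_pos: [615.7, 22.7, 61.6]
ee_rot: [0.667, 0.745, -0.005, 0.007]
force: [0.2, -6.0, 4.1]
grip_width: 0.049
[615.67001124  22.74063904  61.5637508 ] [ 0.23769191 -6.01166243  4.10494998] [-2.57112027 -0.14643016 -0.07364805]
[[-0.109  0.994  0.003]
 [ 0.994  0.109 -0.016]
 [-0.017  0.002 -1.   ]]
tool shift m [ 0.0001 -0.0006 -0.0003] yaw now 96.27 tool az -0.0006 tilt [ 0.0029 -0.0149 -0.9999]
```

View pics/s8z.png

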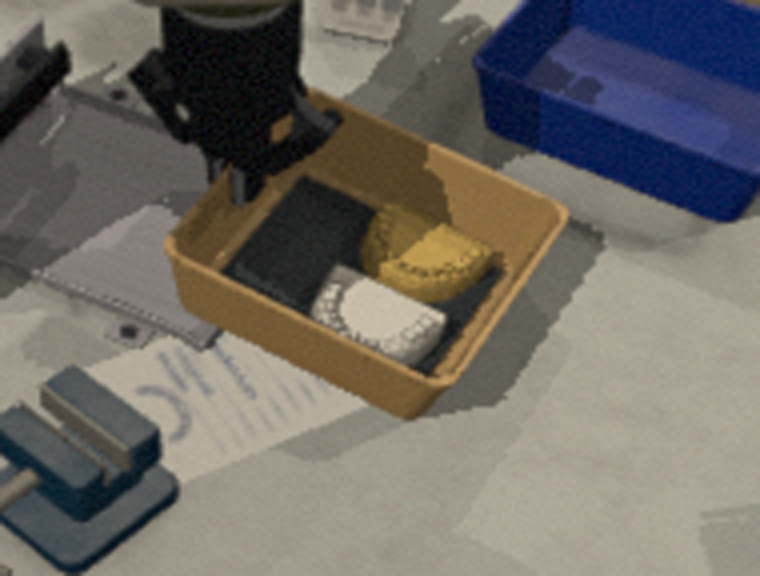

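View pics/wrist8.png

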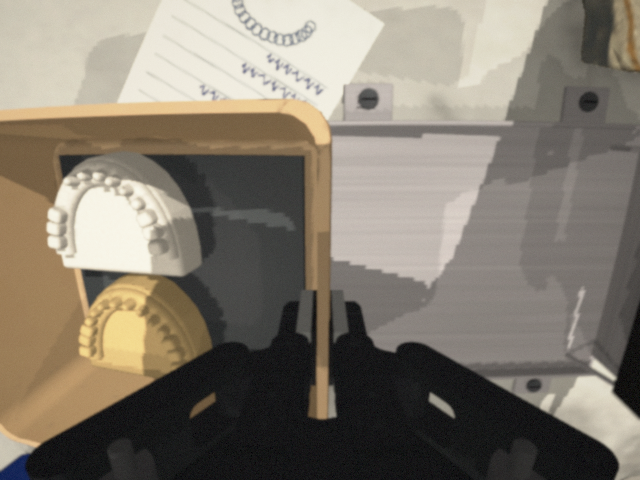

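```bash
python3 -m crank '[[[0.0003,0,0.001],[0,-0.006,0]],[[0.0003,0,0.0015],[0,-0.008,0]],[[0.0004,0,0.0015],[0,-0.008,0]],[[0.0004,0,0.0015],[0,-0.008,0]],[[0.0004,0,0.0015],[0,-0.008,0]],[[0.0004,0,0.0015],[0,-0.008,0]],[[0.0003,0,0.001],[0,-0.006,0]],[[0,0,0],[0,0,0]]]'
python3 - <<'E'
from h import *
s=arm.sense(); print(s['eef_pos'],s['force'],s['wrist_torque']); print(Ro.from_quat(s['ee_rot']).as_matrix().round(3))
E
```

```text
t: 9.47
eef_pos: [615.5, 26.6, 53.4]
ee_rot: [0.667, 0.744, -0.021, 0.025]
force: [-4.5, 6.4, 17.5]
grip_width: 0.055
[615.51251872  26.56440554  53.40348707] [-4.53355725  6.44125584 17.45021402] [-0.83410088  0.78583914 -0.14477953]
[[-0.108  0.994  0.009]
 [ 0.992  0.109 -0.065]
 [-0.066  0.002 -0.998]]
```

```bash
python3 -m crank '[[[0,0,0],[0,0,0]],[[0,0,0],[0,0,0]],[[0,0,0],[0,0,0]],[[0,0,0],[0,0,0]],[[0,0,0],[0,0,0]],[[0,0,0],[0,0,0]],[[0,0,0],[0,0,0]],[[0,0,0],[0,0,0]]]' 40 50
python3 - <<'E'
from h import *
s=arm.sense(); print(s['eef_pos'],s['force'],s['wrist_torque'])
for n in ("wrist","scene"):
    im=eyes.grab_frame(n); cv2.imwrite(f"pics/{n}9.png",im)
a=im[165:325,250:440]; cv2.imwrite('pics/s9z.png',cv2.resize(a,None,fx=4,fy=3.6,interpolation=cv2.INTER_CUBIC))
E
```

```text
t: 10.13
eef_pos: [614.8, 25.7, 51.2]
ee_rot: [0.667, 0.744, -0.022, 0.024]
force: [-0.1, -0.1, -0.2]
grip_width: 0.398
[614.78013223  25.71440843  51.16761843] [-0.09493763 -0.14052673 -0.20973592] [ 0.08539141 -0.0066738   0.05658979]
```

View pics/s9z.png

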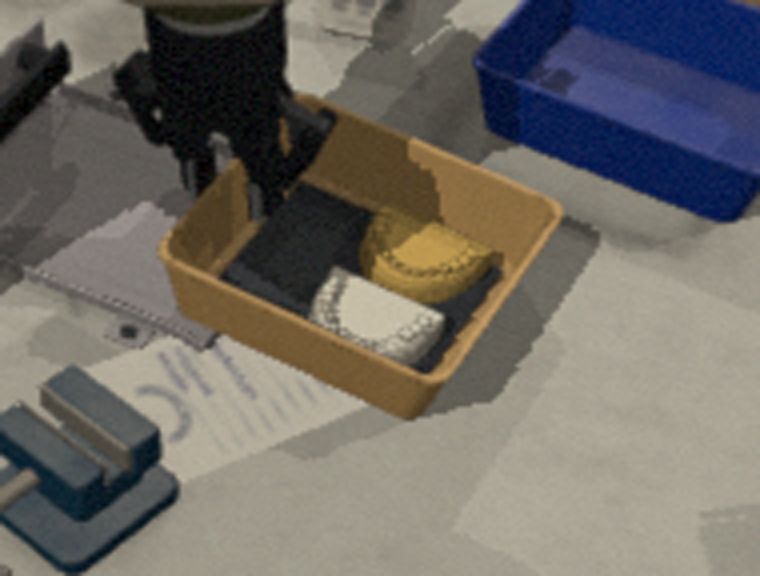

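View pics/wrist9.png

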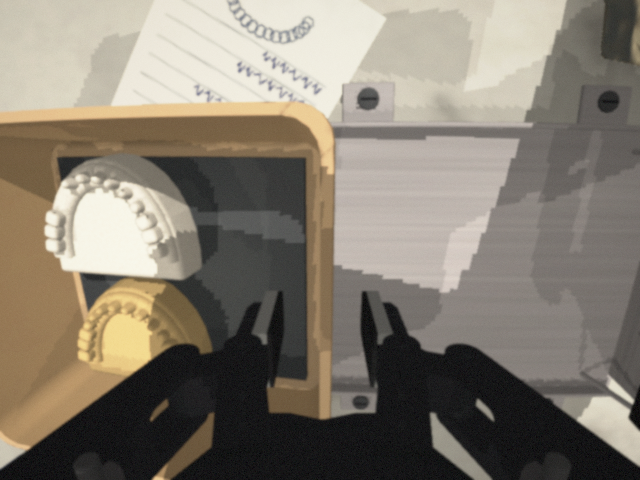

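```bash
python3 -m crank '[[[0,0,-0.015],[0,0.013,0]],[[0,0,-0.03],[0,0.013,0]],[[0,0,-0.035],[0,0.013,0]],[[-0.01,0,-0.04],[0,0.013,0]],[[-0.03,-0.01,-0.04],[0,0.013,0]],[[-0.03,-0.02,-0.035],[0,0,0]],[[-0.01,-0.01,-0.015],[0,0,0]],[[0,0,0],[0,0,0]]]'
python3 - <<'E'
from h import *
s=arm.sense(); im=eyes.grab_frame("wrist"); cv2.imwrite("pics/w10.png",im)
print(s['eef_pos'],np.abs(s['dq']).max()); np.savez('w10.npz',p=s['eef_pos'],q=s['ee_rot'])
im=eyes.grab_frame("top"); cv2.imwrite("pics/t10.png",im)
E
```

```text
t: 10.9
eef_pos: [587.3, -43.9, 252.7]
ee_rot: [0.669, 0.743, 0.001, 0.004]
force: [0.2, -0.2, 0.3]
grip_width: 0.404
[587.32716287 -43.87794234 252.68565383] 0.06698605490168923
```

View pics/w10.png

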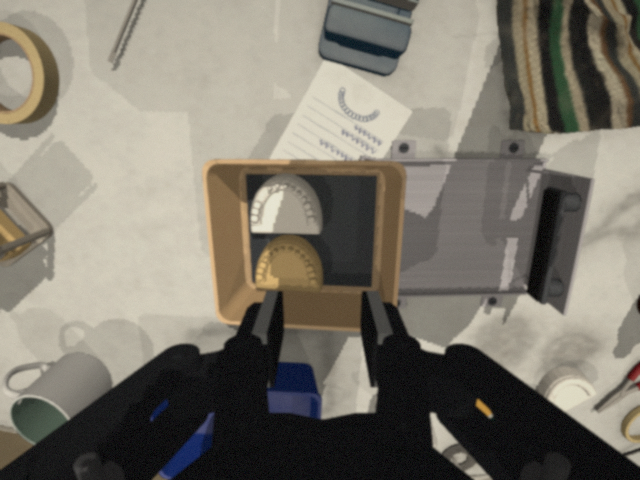

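Run:
```python
import cv2
im=cv2.imread('pics/w10.png')
cv2.imwrite('pics/w10a.png',cv2.resize(im[145:340,195:595],None,fx=2,fy=2,interpolation=cv2.INTER_CUBIC))
```

```text
(no output)
```

View pics/w10a.png

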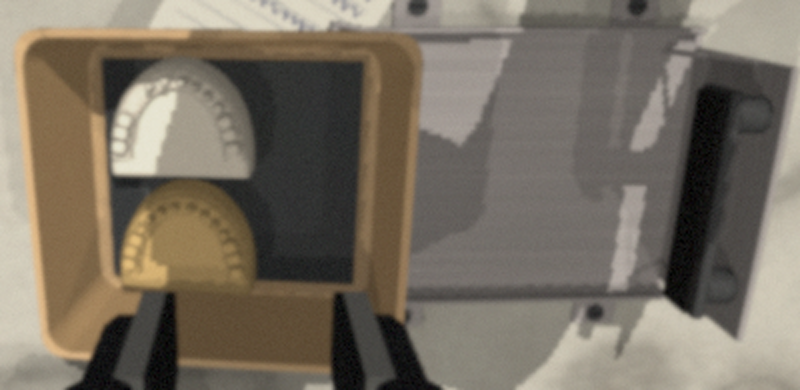

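Run:
```python
from h import *
z=np.load('w10.npz'); c=cam('wrist',dict(eef_pos=z['p'],ee_rot=z['q']))
def A(l,hs):
    return np.array([totray(onz(c,[np.array(p)/2+[195,145]],h)[0]) for p,h in zip(l,hs)]).round(1)
print("side lo",A([(45,29),(395,33)],(71.5,81)).tolist())
print("side hi",A([(75,355),(335,370)],(72,80)).tolist())
print("front",A([(422,60),(405,330)],(82,82)).tolist())
print("rear",A([(17,60),(43,335)],(70,70)).tolist())
print("tray lo",A([(430,37),(690,30)],(11,11)).tolist(), "hi inner base",A([(440,299),(660,296)],(5,5)).tolist())
print("keeper bot",A([(697,90),(665,288)],(55,55)).tolist())
```

```text
side lo [[-137.1, 85.2], [17.2, 83.5]]
side hi [[-136.7, -79.2], [-3.5, -83.1]]
front [[29.4, 72.1], [29.9, -59.5]]
rear [[-151.6, 71.4], [-152.9, -68.8]]
tray lo [[49.3, 75.1], [191.3, 80.3]] hi inner base [[67.7, -80.9], [204.9, -80.6]]
keeper bot [[173.0, 55.1], [175.0, -51.2]]
```

```bash
python3 -m crank '[[[-0.028,0.007,0],[0,0,0]],[[-0.028,0.007,0],[0,0,0]],[[-0.028,0.007,0],[0,0,0]],[[-0.028,0.007,0],[0,0,0]],[[-0.028,0.007,0],[0,0,0]],[[0,0,0],[0,0,0.12]],[[0,0,0],[0,0,0.12]],[[0,0,0],[0,0,0.12]]]' 70
python3 -m crank '[[[0,0,0],[0,0,0.12]],[[0,0,0],[0,0,0.12]],[[0,0,0],[0,0,0.12]],[[0,0,0],[0,0,0.12]],[[0,0,0],[0,0,0.12]],[[0,0,0],[0,0,0.12]],[[0,0,0],[0,0,0.12]],[[0,0,0],[0,0,0.12]]]'
python3 - <<'E'
from h import *
rows([*tray(-185,0),130],6.5)
E
```

```text
t: 11.67
eef_pos: [637.5, -176.0, 245.9]
ee_rot: [0.792, 0.611, -0.001, -0.001]
force: [-0.3, 1.0, -0.3]
grip_width: 0.704
t: 12.33
eef_pos: [637.5, -175.4, 246.2]
ee_rot: [0.984, 0.177, -0.001, -0.001]
force: [-0.3, 0.9, 0.1]
grip_width: 0.7
tool shift m [-0.0018  0.0056  0.1162] yaw now 20.33 tool az 0.2415 tilt [-3.1e-03  5.0e-04 -1.0e+00]
```

```bash
python3 -m crank '[[[-0.002,0.005,0.03],[0,0,0.12]],[[0,0,0.035],[0,0,0.12]],[[0,0,0.035],[0,0,0]],[[0,0,0.016],[0,0,0]],[[0,0,0.035],[0,0,0]],[[0,0,0.03],[0,0,0]],[[0,0,0.01],[0,0,0]],[[0,0,0],[0,0,0]]]'
python3 - <<'E'
from h import *
s=arm.sense(); print(s['eef_pos'],totray(s['eef_pos']),s['force'])
for n in ("wrist","scene"):
    im=eyes.grab_frame(n); cv2.imwrite(f"pics/{n}11.png",im)
a=im[165:325,250:440]; cv2.imwrite('pics/s11z.png',cv2.resize(a,None,fx=4,fy=3.6,interpolation=cv2.INTER_CUBIC))
rows([*tray(-170,0),50],6.5)
E
```

```text
t: 13.0
eef_pos: [635.6, -180.7, 53.5]
ee_rot: [0.998, 0.06, -0.003, -0.001]
force: [-0.0, 0.2, 0.7]
grip_width: 0.701
[ 635.61324533 -180.68069747   53.53467926] [-184.33814029    1.75212323] [-0.02179101  0.16778046  0.67741956]
tool shift m [-0.     -0.016   0.0083] yaw now 6.88 tool az 0.0066 tilt [ 6.0e-04 -1.5e-03 -1.0e+00]
```

View pics/s11z.png

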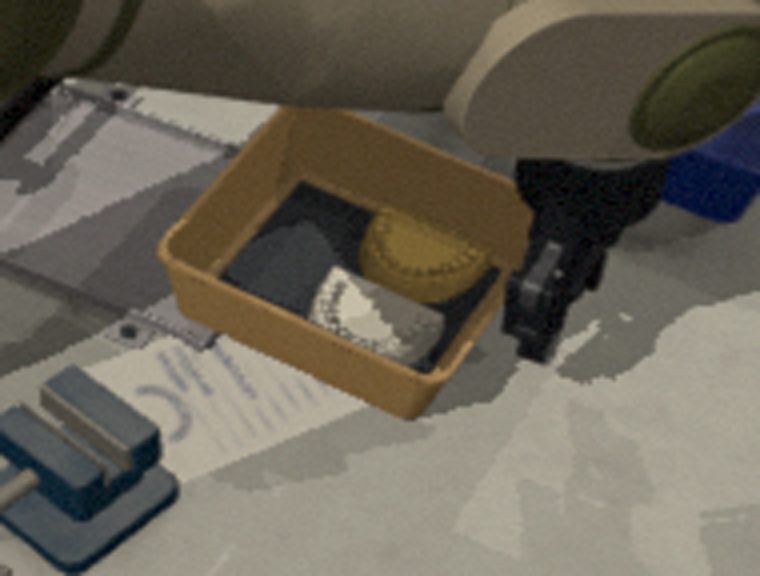

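View pics/wrist11.png

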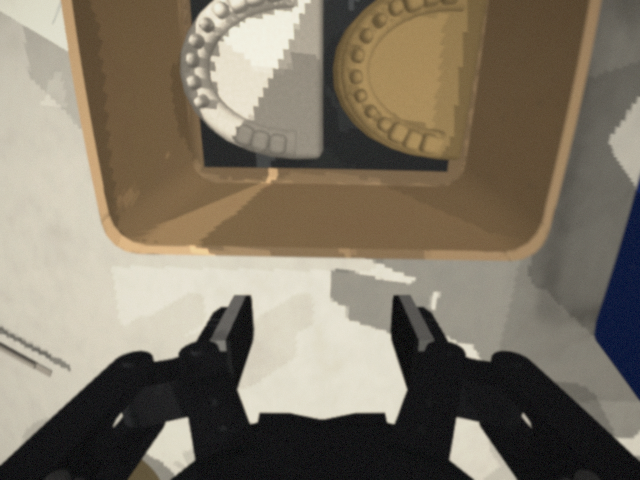

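```bash
python3 -m crank '[[[-0.001,-0.004,0.003],[0,0,0]],[[-0.001,-0.005,0.003],[0,0,0]],[[0,-0.005,0],[0,0,0]],[[0,-0.005,0],[0,0,0]],[[0,-0.005,0],[0,0,0]],[[0,-0.005,0],[0,0,0]],[[0,-0.005,0],[0,0,0]],[[0,-0.005,0],[0,0,0]]]'
python3 - <<'E'
from h import *
s=arm.sense(); print(s['eef_pos'],totray(s['eef_pos']),s['force'],s['wrist_torque'])
for n in ("wrist",):
    im=eyes.grab_frame(n); cv2.imwrite(f"pics/{n}12.png",im)
E
```

```text
t: 13.77
eef_pos: [630.5, -144.0, 52.0]
ee_rot: [0.998, 0.06, 0.0, 0.001]
force: [0.4, -5.4, 0.4]
grip_width: 0.695
[ 630.53482797 -144.01326873   51.97814691] [-147.33487115    2.77619678] [ 0.42452324 -5.42197033  0.42868197] [-0.81277481 -0.01620289 -0.03933243]
```

View pics/wrist12.png

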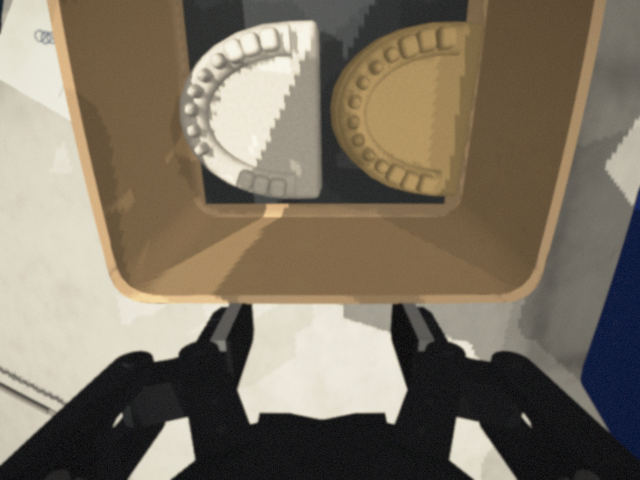

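```bash
python3 -m crank '[[[0,-0.004,0],[0,0,0]],[[0,-0.005,0],[0,0,0]],[[0,-0.005,0],[0,0,0]],[[0,-0.005,0],[0,0,0]],[[0,-0.005,0],[0,0,0]],[[0,-0.005,0],[0,0,0]],[[0,-0.004,0],[0,0,0]],[[0,0,0],[0,0,0]]]'
python3 - <<'E'
from h import *
s=arm.sense(); print(s['eef_pos'],totray(s['eef_pos']),s['force'],s['wrist_torque'])
for n in ("wrist","scene"):
    im=eyes.grab_frame(n); cv2.imwrite(f"pics/{n}13.png",im)
a=im[165:325,220:410]; cv2.imwrite('pics/s13z.png',cv2.resize(a,None,fx=4,fy=3.6,interpolation=cv2.INTER_CUBIC))
E
```

```text
t: 14.48
eef_pos: [626.9, -111.4, 52.4]
ee_rot: [0.998, 0.06, 0.001, 0.001]
force: [-0.6, -5.3, 1.8]
grip_width: 0.699
[ 626.85523643 -111.39699665   52.38758854] [-114.51179275    2.85444295] [-0.57684582 -5.30359817  1.79756682] [-0.72183251 -0.04735489 -0.00632277]
```

View pics/wrist13.png

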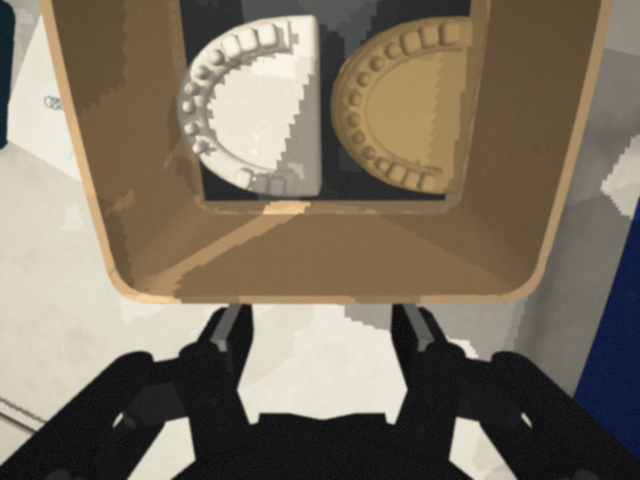

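View pics/s13z.png

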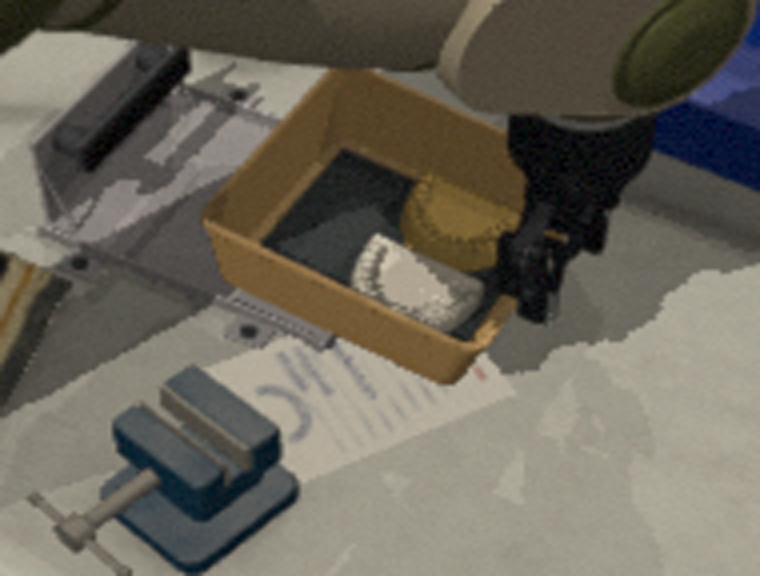

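```bash
python3 -m crank '[[[0,-0.004,0],[0,0,0]],[[0,-0.004,-0.001],[0,0,0]],[[0,-0.004,-0.002],[0,0,0]],[[0,-0.004,-0.003],[0,0,0]],[[0,-0.004,-0.003],[0,0,0]],[[0,-0.004,-0.003],[0,0,0]],[[0,-0.004,-0.002],[0,0,0]],[[0,-0.004,0],[0,0,0]]]'
python3 - <<'E'
from h import *
s=arm.sense(); print(s['eef_pos'],totray(s['eef_pos']),s['force'],s['wrist_torque'])
for n in ("wrist","scene"):
    im=eyes.grab_frame(n); cv2.imwrite(f"pics/{n}14.png",im)
a=im[165:325,200:390]; cv2.imwrite('pics/s14z.png',cv2.resize(a,None,fx=4,fy=3.6,interpolation=cv2.INTER_CUBIC))
E
```

```text
t: 15.25
eef_pos: [623.0, -79.3, 66.4]
ee_rot: [0.998, 0.06, 0.001, 0.001]
force: [0.3, -4.4, 4.2]
grip_width: 0.704
[622.95489386 -79.34354424  66.44353794] [-82.22391116   3.21386766] [ 0.26760185 -4.38469181  4.2194151 ] [-0.82293204 -0.08206125  0.03945426]
```

View pics/wrist14.png

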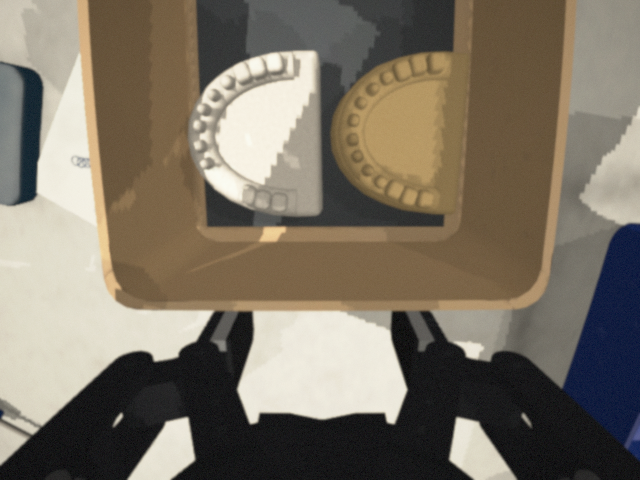

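View pics/s14z.png

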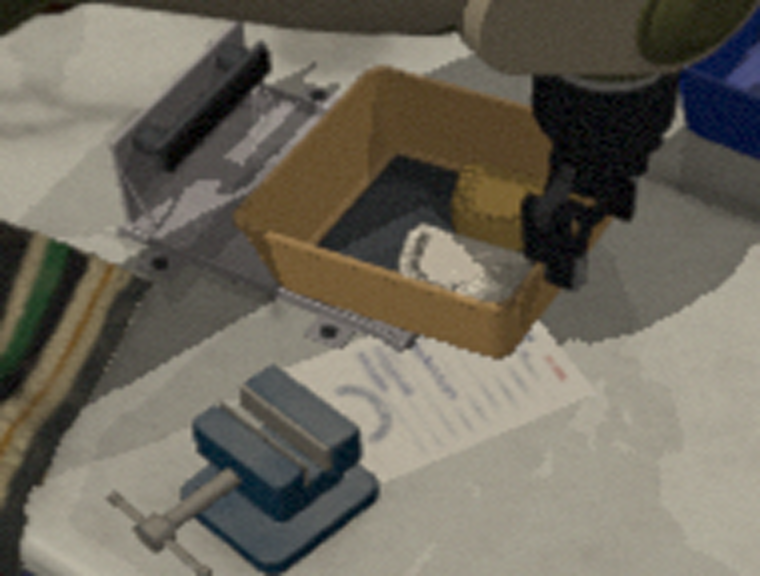

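```bash
python3 -m crank '[[[0,-0.003,-0.002],[0,0,0]],[[0,-0.004,-0.002],[0,0,0]],[[0,-0.004,-0.001],[0,0,0]],[[0,-0.004,0],[0,0,0]],[[0,-0.004,0],[0,0,0]],[[0,-0.004,0],[0,0,0]],[[0,-0.004,0],[0,0,0]],[[0,-0.003,0],[0,0,0]]]'
python3 - <<'E'
from h import *
s=arm.sense(); print(s['eef_pos'],totray(s['eef_pos']),s['force'],s['wrist_torque'])
for n in ("wrist","scene"):
    im=eyes.grab_frame(n); cv2.imwrite(f"pics/{n}15.png",im)
a=im[165:325,200:390]; cv2.imwrite('pics/s15z.png',cv2.resize(a,None,fx=4,fy=3.6,interpolation=cv2.INTER_CUBIC))
E
```

```text
t: 16.02
eef_pos: [619.0, -49.0, 70.4]
ee_rot: [0.998, 0.06, -0.0, 0.001]
force: [-0.2, -3.0, -1.5]
grip_width: 0.7
[618.9672233  -49.0356698   70.43193904] [-51.66148304   3.85164278] [-0.16981804 -2.95126499 -1.46443111] [-0.44255632 -0.02691784 -0.04733935]
```

View pics/wrist15.png

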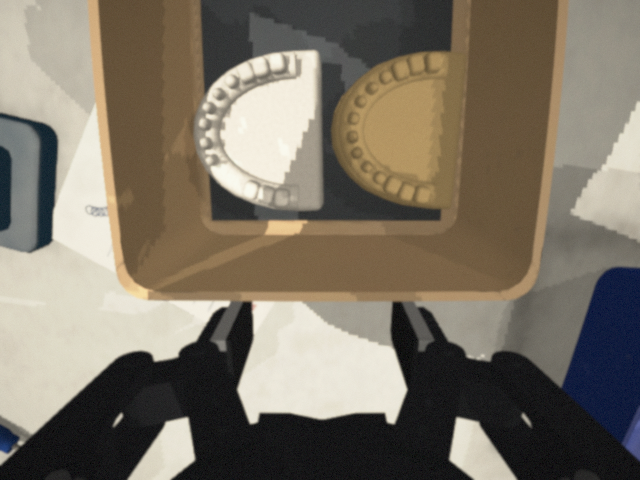

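View pics/s15z.png

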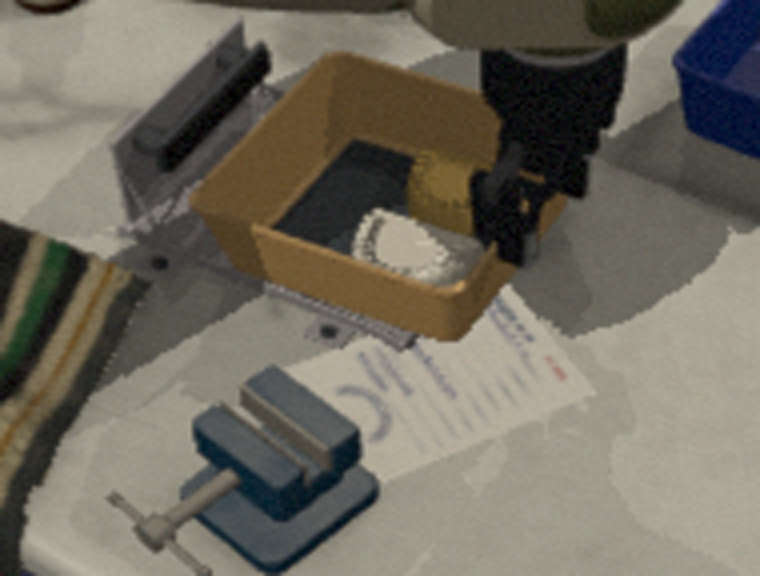

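```bash
python3 -m crank '[[[0,-0.002,0.0005],[0,0,0]],[[0,-0.003,0.0005],[0,0,0]],[[0,-0.003,0.0005],[0,0,0]],[[0,-0.003,0.0005],[0,0,0]],[[0,-0.003,0.0005],[0,0,0]],[[0,-0.002,0.0005],[0,0,0]],[[0,-0.002,0.0005],[0,0,0]],[[0,0,0],[0,0,0]]]'
python3 - <<'E'
from h import *
s=arm.sense(); print(s['eef_pos'],totray(s['eef_pos']),s['force'],s['wrist_torque'])
for n in ("wrist","scene"):
    im=eyes.grab_frame(n); cv2.imwrite(f"pics/{n}16.png",im)
a=im[165:325,200:390]; cv2.imwrite('pics/s16z.png',cv2.resize(a,None,fx=4,fy=3.6,interpolation=cv2.INTER_CUBIC))
E
```

```text
t: 16.78
eef_pos: [618.0, -32.7, 68.4]
ee_rot: [0.998, 0.06, 0.002, 0.002]
force: [-0.2, -5.0, 4.9]
grip_width: 0.702
[618.04061294 -32.69384439  68.37612594] [-35.31666569   2.97939834] [-0.17098711 -5.00907369  4.93232487] [-0.74935983 -0.19396453 -0.04699082]
```

View pics/s16z.png

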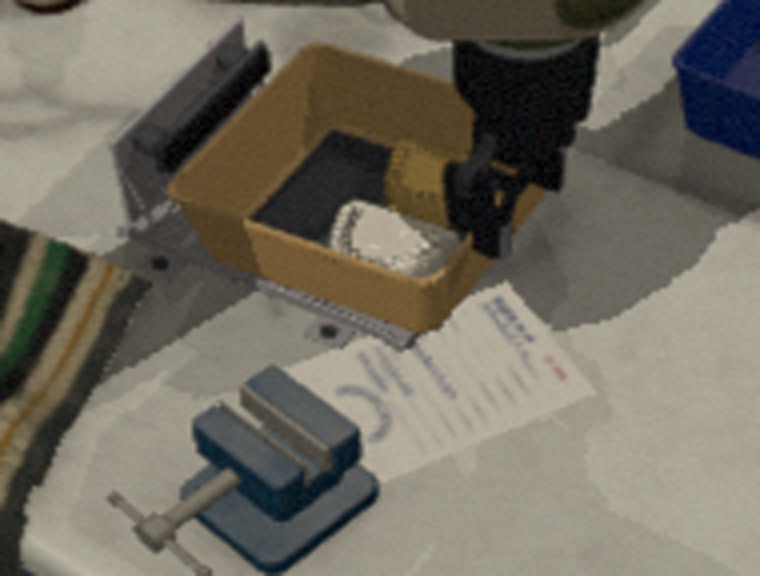

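```bash
python3 -m crank '[[[0,-0.001,0],[0,0,0]],[[0,-0.001,0],[0,0,0]],[[0,-0.001,0],[0,0,0]],[[0,-0.001,0],[0,0,0]],[[0,-0.001,0],[0,0,0]],[[0,-0.001,0],[0,0,0]],[[0,0,0],[0,0,0]],[[0,0,0],[0,0,0]]]'
python3 - <<'E'
from h import *
s=arm.sense(); print(s['eef_pos'],totray(s['eef_pos']),s['force'],s['wrist_torque'])
for n in ("wrist",):
    im=eyes.grab_frame(n); cv2.imwrite(f"pics/{n}17.png",im)
E
```

```text
t: 17.55
eef_pos: [616.9, -26.5, 67.8]
ee_rot: [0.998, 0.059, 0.001, 0.001]
force: [1.3, -4.6, 4.2]
grip_width: 0.699
[616.94209216 -26.45099538  67.79605461] [-28.99097211   3.38623037] [ 1.34537871 -4.5826656   4.24930711] [-0.79167914 -0.20810356 -0.06356247]
```

View pics/wrist17.png

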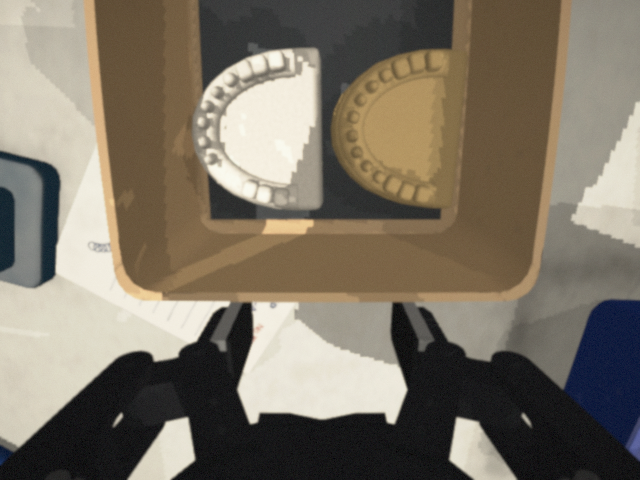

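```bash
python3 -m crank '[[[0,-0.0008,0],[0,0,0]],[[0,-0.0008,0],[0,0,0]],[[0,-0.0008,0],[0,0,0]],[[0,-0.0008,0],[0,0,0]],[[0,-0.0008,0],[0,0,0]],[[0,0,0],[0,0,0]],[[0,0,0],[0,0,0]],[[0,0,0],[0,0,0]]]'
python3 - <<'E'
from h import *
s=arm.sense(); print(s['eef_pos'],totray(s['eef_pos']),s['force'],s['wrist_torque'])
E
```

```text
t: 18.27
eef_pos: [616.2, -22.3, 67.5]
ee_rot: [0.998, 0.059, 0.001, 0.001]
force: [1.1, -5.2, 3.1]
grip_width: 0.702
[616.23394907 -22.29303819  67.50492812] [-24.78041741   3.63382639] [ 1.14007435 -5.15723182  3.11047271] [-0.7676482  -0.28158766 -0.11726828]
```

```bash
python3 -m crank '[[[0,-0.0006,0],[0,0,0]],[[0,-0.0006,0],[0,0,0]],[[0,-0.0006,0],[0,0,0]],[[0,-0.0006,0],[0,0,0]],[[0,-0.0006,0],[0,0,0]],[[0,0,0],[0,0,0]],[[0,0,0],[0,0,0]],[[0,0,0],[0,0,0]]]'
python3 - <<'E'
from h import *
s=arm.sense(); print(s['eef_pos'],totray(s['eef_pos']),s['force'],s['wrist_torque'])
for n in ("wrist","scene"):
    im=eyes.grab_frame(n); cv2.imwrite(f"pics/{n}18.png",im)
a=im[165:325,200:390]; cv2.imwrite('pics/s18z.png',cv2.resize(a,None,fx=4,fy=3.6,interpolation=cv2.INTER_CUBIC))
E
```

```text
t: 18.93
eef_pos: [615.8, -19.3, 67.2]
ee_rot: [0.998, 0.059, 0.0, 0.001]
force: [0.7, -4.9, 1.5]
grip_width: 0.7
[615.75072041 -19.31680138  67.22720511] [-21.76912747   3.78754151] [ 0.6722841  -4.86294316  1.54674152] [-0.84101036 -0.2678665  -0.10799122]
```

View pics/s18z.png

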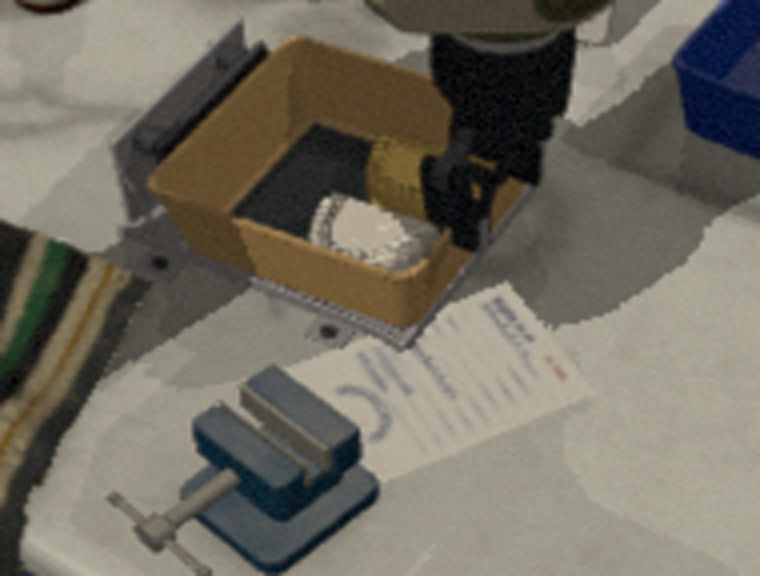

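View pics/wrist18.png

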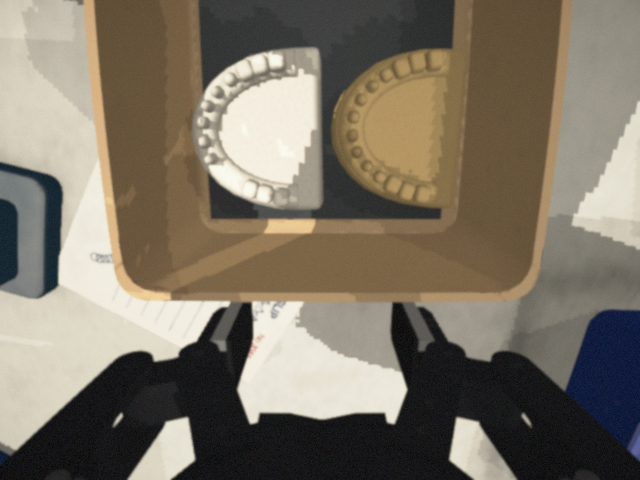

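```bash
python3 -m crank '[[[0,-0.0005,0],[0,0,0]],[[0,-0.0005,0],[0,0,0]],[[0,-0.0005,0],[0,0,0]],[[0,-0.0005,0],[0,0,0]],[[0,-0.0005,0],[0,0,0]],[[0,0,0],[0,0,0]],[[0,0,0],[0,0,0]],[[0,0,0],[0,0,0]]]'
python3 - <<'E'
from h import *
s=arm.sense(); print(s['eef_pos'],totray(s['eef_pos']),s['force'],s['wrist_torque'])
E
```

```text
t: 19.7
eef_pos: [615.5, -17.8, 67.0]
ee_rot: [0.998, 0.059, 0.0, 0.002]
force: [3.0, -10.1, -0.1]
grip_width: 0.7
[615.53432664 -17.7759546   67.01420509] [-20.21384011   3.83354471] [  3.00647789 -10.06928779  -0.11414281] [-1.66062615 -0.47307588 -0.1425885 ]
```

```bash
python3 -m crank '[[[0.0003,-0.0003,0],[0,0,0]],[[0.0003,-0.0003,0],[0,0,0]],[[0.0003,-0.0003,0],[0,0,0]],[[0,-0.0003,0],[0,0,0]],[[0,-0.0003,0],[0,0,0]],[[0,0,0],[0,0,0]],[[0,0,0],[0,0,0]],[[0,0,0],[0,0,0]]]'
python3 - <<'E'
from h import *
s=arm.sense(); print(s['eef_pos'],totray(s['eef_pos']),s['force'],s['wrist_torque'])
for n in ("wrist","scene"):
    im=eyes.grab_frame(n); cv2.imwrite(f"pics/{n}19.png",im)
a=im[165:325,200:390]; cv2.imwrite('pics/s19z.png',cv2.resize(a,None,fx=4,fy=3.6,interpolation=cv2.INTER_CUBIC))
E
```

```text
t: 20.37
eef_pos: [616.1, -16.8, 67.0]
ee_rot: [0.998, 0.06, 0.0, 0.002]
force: [0.3, -13.3, -0.5]
grip_width: 0.703
[616.05798605 -16.78035451  67.00176816] [-19.2817159    3.20379622] [  0.33976853 -13.3439406   -0.46885613] [-2.07216452 -0.23327472  0.08916472]
```

View pics/s19z.png

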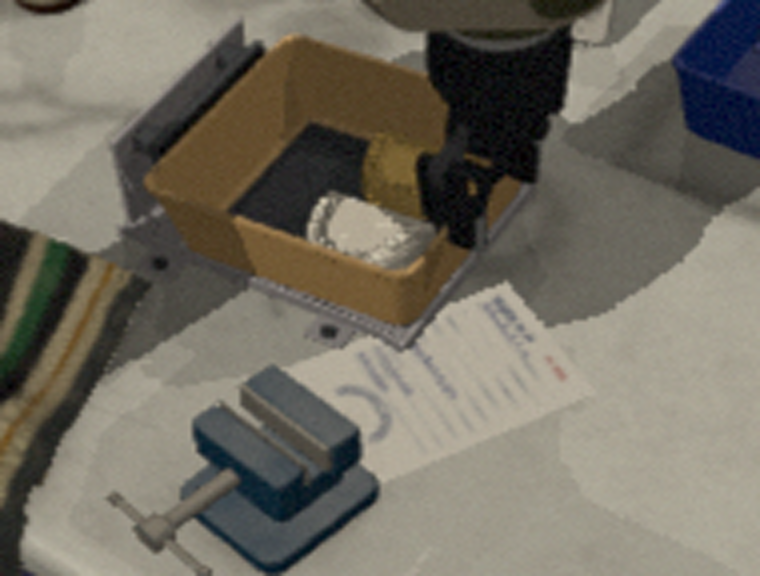

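```bash
python3 -m crank '[[[0,-0.0003,0],[0,0,0]],[[0,-0.0003,0],[0,0,0]],[[0,0,0.001],[0,0,0]],[[0,0,0.001],[0,0,0]],[[0,0,0.001],[0,0,0]],[[0,0,0.001],[0,0,0]],[[0,0,0],[0,0,0]],[[0,0,0],[0,0,0]]]'
python3 - <<'E'
from h import *
s=arm.sense(); print(s['eef_pos'],totray(s['eef_pos']),s['force'],s['wrist_torque'])
im=eyes.grab_frame("wrist"); cv2.imwrite(f"pics/wrist20.png",im)
E
```

```text
t: 21.13
eef_pos: [616.2, -16.6, 63.3]
ee_rot: [0.998, 0.06, 0.0, 0.003]
force: [1.8, -15.8, 1.7]
grip_width: 0.697
[616.17965678 -16.62620951  63.27663883] [-19.14185323   3.06594526] [  1.75048599 -15.83003558   1.67140519] [-2.37552852 -0.17344659  0.11481189]
```

View pics/wrist20.png

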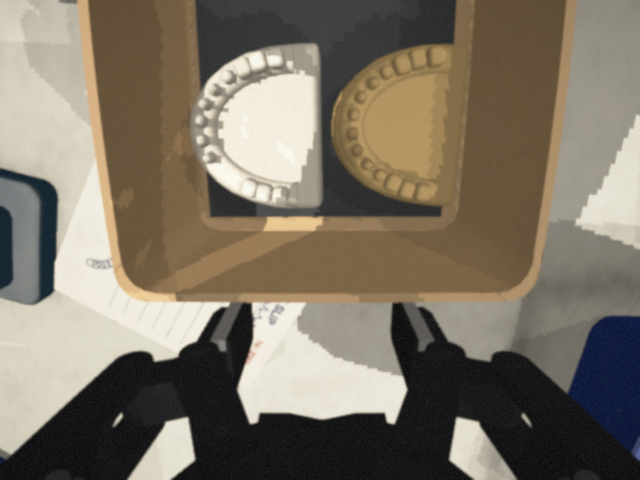

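```bash
python3 -m crank '[[[0,0,0.001],[0,0,0]],[[0,0,0.001],[0,0,0]],[[0,0,0.001],[0,0,0]],[[0,0,0.001],[0,0,0]],[[0,0,0.001],[0,0,0]],[[0,0,0.001],[0,0,0]],[[0,0,0],[0,0,0]],[[0,0,0],[0,0,0]]]'
python3 - <<'E'
from h import *
s=arm.sense(); print(s['eef_pos'],totray(s['eef_pos']),s['force'],s['wrist_torque'])
for n in ("wrist","scene","top"):
    im=eyes.grab_frame(n); cv2.imwrite(f"pics/{n}21.png",im)
im=cv2.imread("pics/scene21.png");a=im[165:325,200:390]; cv2.imwrite('pics/s21z.png',cv2.resize(a,None,fx=4,fy=3.6,interpolation=cv2.INTER_CUBIC))
E
```

```text
t: 21.85
eef_pos: [616.4, -16.7, 57.8]
ee_rot: [0.998, 0.06, 0.001, 0.003]
force: [1.9, -15.0, 3.9]
grip_width: 0.701
[616.38672548 -16.68958849  57.76397393] [-19.22757201   2.86708191] [  1.91406266 -15.02724587   3.93832866] [-2.41587493 -0.00243517  0.09394339]
```

View pics/s21z.png

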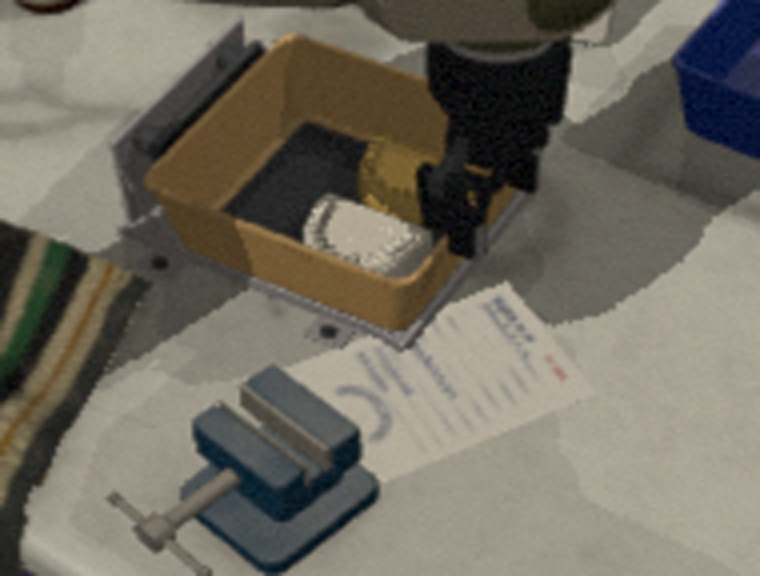

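View pics/wrist21.png

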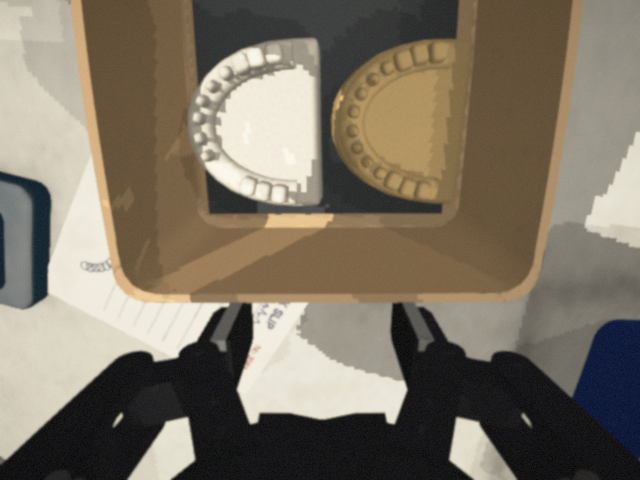

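Run:
```python
import cv2,numpy as np
f=lambda n: cv2.resize(cv2.imread(n)[215:265,270:325],None,fx=7,fy=9,interpolation=cv2.INTER_CUBIC)
a=np.hstack([f('pics/scene19.png'),f('pics/scene21.png')])
cv2.imwrite('pics/cmp.png',a)
```

```text
(no output)
```

View pics/cmp.png

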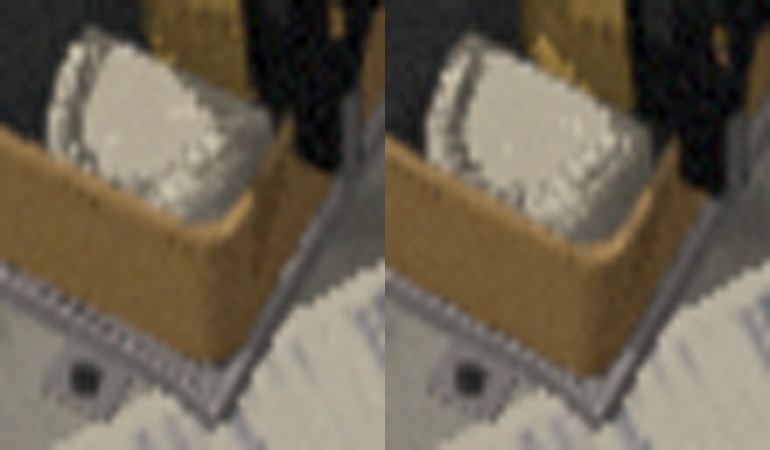

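```bash
python3 -m crank '[[[0,0,0.001],[0,0,0]],[[0,0,0.001],[0,0,0]],[[0,0,0.001],[0,0,0]],[[0,0,0.001],[0,0,0]],[[0,0,0.001],[0,0,0]],[[0,0,0.001],[0,0,0]],[[0,0,0],[0,0,0]],[[0,0,0],[0,0,0]]]'
python3 - <<'E'
from h import *
s=arm.sense(); print(s['eef_pos'],totray(s['eef_pos']),s['force'],s['wrist_torque'])
for n in ("wrist","scene"):
    im=eyes.grab_frame(n); cv2.imwrite(f"pics/{n}22.png",im)
f=lambda n: cv2.resize(cv2.imread(n)[215:265,270:325],None,fx=7,fy=9,interpolation=cv2.INTER_CUBIC)
cv2.imwrite('pics/cmp2.png',np.hstack([f('pics/scene21.png'),f('pics/scene22.png')]))
E
```

```text
t: 22.67
eef_pos: [617.3, -16.6, 52.9]
ee_rot: [0.998, 0.06, 0.002, 0.003]
force: [1.4, -14.2, 9.6]
grip_width: 0.701
[617.29477199 -16.62993001  52.86560695] [-19.26791766   1.95797255] [  1.38128842 -14.15026311   9.64799219] [-2.0908341  -0.08887105  0.11794959]
```

View pics/cmp2.png

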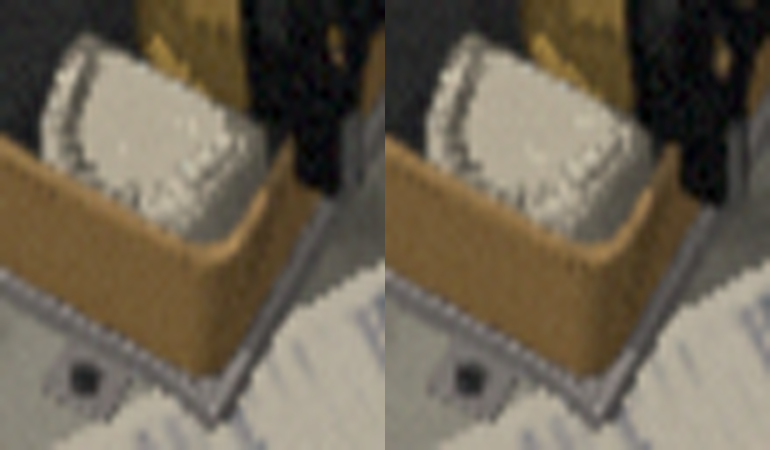

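View pics/wrist22.png

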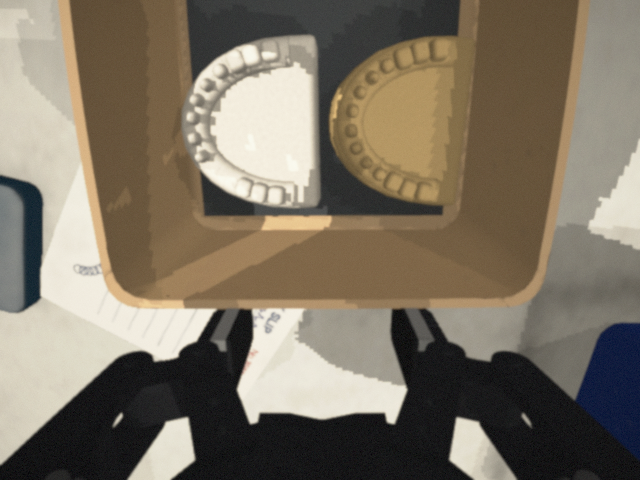

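Run:
```python
import cv2,numpy as np
for k in (13,22):
    im=cv2.imread(f'pics/wrist{k}.png'); 
    for r in (20,60,100,140,180,220):
        row=cv2.cvtColor(im[r-1:r+2],cv2.COLOR_BGR2LAB).astype(float).mean(0); b=row[:,2]
        L=[i for i in range(20,200) if b[i:i+4].min()>143][:1]; R=[i for i in range(630,450,-1) if b[i-4:i].min()>143][:1]
        print(k,r,L,R)
```

```text
13 20 [43] [609]
13 60 [52] [601]
13 100 [61] [591]
13 140 [71] [581]
13 180 [81] [570]
13 220 [92] [559]
22 20 [60] [588]
22 60 [65] [583]
22 100 [71] [577]
22 140 [77] [570]
22 180 [84] [564]
22 220 [92] [556]
```

Run:
```python
from h import *
s=arm.sense()
D={13:((626.86,-111.4,52.39),(0.998,0.06,0.001,0.001),[(20,43,609),(60,52,601),(100,61,591),(140,71,581),(180,81,570),(220,92,559)]),
22:(s['eef_pos'],s['ee_rot'],[(20,60,588),(60,65,583),(100,71,577),(140,77,570),(180,84,564),(220,92,556)])}
for k,(p,q,l) in D.items():
    q=np.array(q)/np.linalg.norm(q); c=cam('wrist',dict(eef_pos=np.array(p),ee_rot=q))
    out=[]
    for r,a,b in l:
        o,d=ray(c,[(a,r),(b,r+.0)]); 
        t=168/np.linalg.norm(d[1]-d[0]); P=o+d*t; m=P.mean(0); out.append([*totray(m),m[2]])
    out=np.array(out); print(k,out.round(1).tolist()); f=np.polyfit(out[:,0],out[:,2],1); print("slope deg",np.degrees(np.arctan(f[0])).round(2))
    xr=out[-1,0]
    for r,a,b in l[::5]:
        P=[totray(onz(c,[(x,r)],73)[0]).round(1).tolist() for x in (a,b)]; print(P)
print(totray(s['eef_pos']))
```

```text
13 [[-5.4, 3.0, 82.2], [-16.6, 2.7, 80.7], [-28.3, 2.8, 79.1], [-40.8, 2.6, 77.3], [-54.3, 2.6, 75.5], [-69.0, 2.4, 73.6]]
slope deg 7.76
[[-3.8, 93.7], [-1.6, -88.0]]
[[-70.0, 86.6], [-68.3, -82.2]]
22 [[92.0, 2.7, 73.3], [79.8, 2.6, 73.4], [67.3, 2.5, 73.2], [54.3, 2.5, 73.2], [40.6, 2.2, 73.4], [26.1, 2.0, 73.0]]
slope deg 0.16
[[91.1, 86.7], [93.0, -81.7]]
[[25.4, 85.8], [26.8, -82.2]]
[-19.26810464   1.96419858]
```

```bash
python3 -m crank '[[[0,0.001,0],[0,0,0]],[[0,0.001,0],[0,0,0]],[[0,0.002,0],[0,0,0]],[[0,0.004,0],[0,0,0]],[[0,0.008,0],[0,0,0]],[[0,0.012,0],[0,0,0]],[[0,0.012,0],[0,0,0]],[[0,0.005,0],[0,0,0]]]'
python3 - <<'E'
from h import *
s=arm.sense(); print(s['eef_pos'],totray(s['eef_pos']),s['force'],s['wrist_torque'])
for n in ("wrist","scene"):
    im=eyes.grab_frame(n); cv2.imwrite(f"pics/{n}23.png",im)
f=lambda n: cv2.resize(cv2.imread(n)[165:275,220:340],None,fx=5,fy=5,interpolation=cv2.INTER_CUBIC)
cv2.imwrite('pics/s23z.png',f('pics/scene23.png'))
c=cam('wrist',s); im=cv2.imread('pics/wrist23.png')
out=[]
for r in (20,50,80,110,140,170):
    b=cv2.cvtColor(im[r-1:r+2],cv2.COLOR_BGR2LAB).astype(float).mean(0)[:,2]
    L=[i for i in range(20,250) if b[i:i+4].min()>143][:1]; R=[i for i in range(630,450,-1) if b[i-4:i].min()>143][:1]
    if not L or not R: print(r,L,R); continue
    o,d=ray(c,[(L[0],r),(R[0],r)]); t=168/np.linalg.norm(d[1]-d[0]); m=(o+d*t).mean(0); out.append([*totray(m),m[2]]); print(r,L,R,np.round(out[-1],1))
E
```

```text
t: 23.43
eef_pos: [621.3, -61.1, 50.9]
ee_rot: [0.998, 0.059, -0.0, 0.001]
force: [0.6, 0.5, 0.6]
grip_width: 0.699
[621.25080954 -61.09773869  50.89506337] [-63.90129632   2.90547004] [0.63177387 0.46226423 0.58610492] [-0.01610875 -0.00301556  0.01468123]
20 [61] [595] [46.9  2.  73.3]
50 [65] [591] [38.   2.  73.2]
80 [69] [587] [28.8  1.9 73.2]
110 [74] [582] [19.4  1.8 73. ]
140 [79] [577] [ 9.6  1.6 72.8]
170 [85] [570] [-0.5  1.7 72.1]
```

View pics/s23z.png

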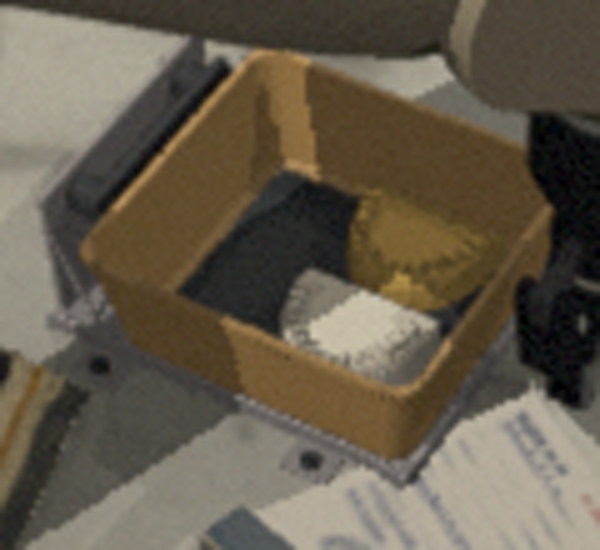

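View pics/wrist23.png

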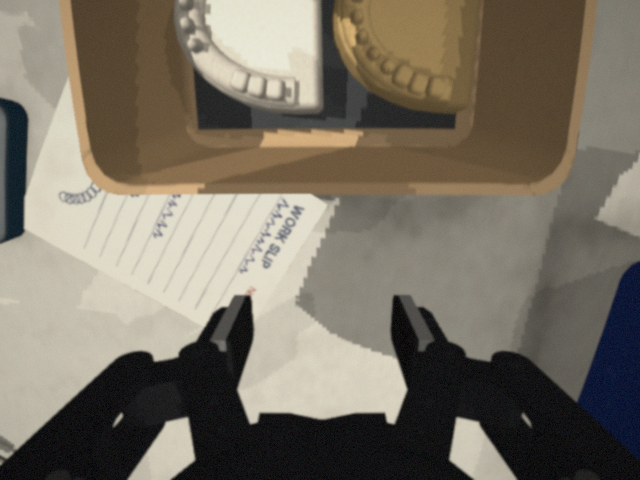

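```bash
python3 -m crank '[[[0,0.01,-0.005],[0,0,0]],[[0,0.01,-0.02],[0,0,0]],[[0,0.01,-0.03],[0,0,0]],[[0,0,-0.035],[0,0,0]],[[0,0,-0.035],[0,0,0]],[[0,0,-0.035],[0,0,0]],[[0,0,-0.02],[0,0,0]],[[0,0,0],[0,0,0]]]'
python3 - <<'E'
from h import *
im=cv2.imread('pics/wrist23.png'); 
q=np.array([.998,.059,0,.001]);q/=np.linalg.norm(q); c=cam('wrist',dict(eef_pos=np.array([621.25,-61.1,50.9]),ee_rot=q))
for u in (150,250,350,500):
    b=cv2.cvtColor(im[:,u-1:u+2],cv2.COLOR_BGR2LAB).astype(float).mean(1)[:,2]
    r=[i for i in range(230,120,-1) if b[i-4:i].min()>143][0]; print(u,r,totray(onz(c,[(u,r)],73)[0]).round(1))
s=arm.sense(); print(s['eef_pos'],s['force'])
for n in ("wrist","scene","top"):
    cv2.imwrite(f"pics/{n}24.png",eyes.grab_frame(n))
E
```

```text
t: 24.2
eef_pos: [626.1, -89.0, 237.0]
ee_rot: [0.998, 0.06, 0.004, 0.002]
force: [0.2, 0.0, 0.2]
grip_width: 0.699
150 195 [-9.9 63. ]
250 193 [-9.1 28.1]
350 194 [-9.2 -5.8]
500 195 [ -8.9 -57.7]
[626.08947027 -88.99465029 236.97563556] [0.2218745  0.01726325 0.17128959]
```

View pics/wrist24.png

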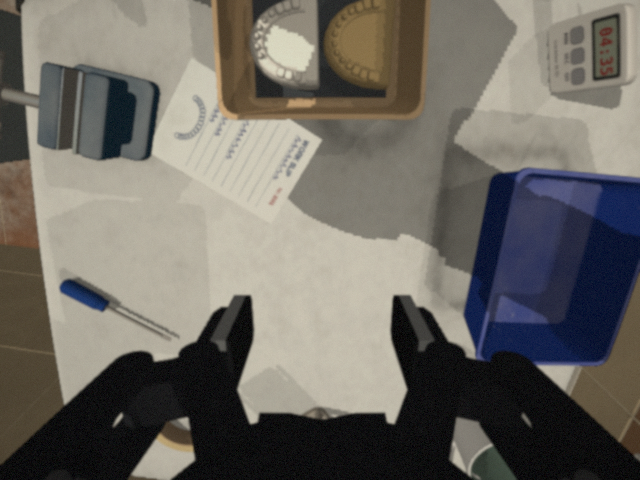

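View pics/scene24.png

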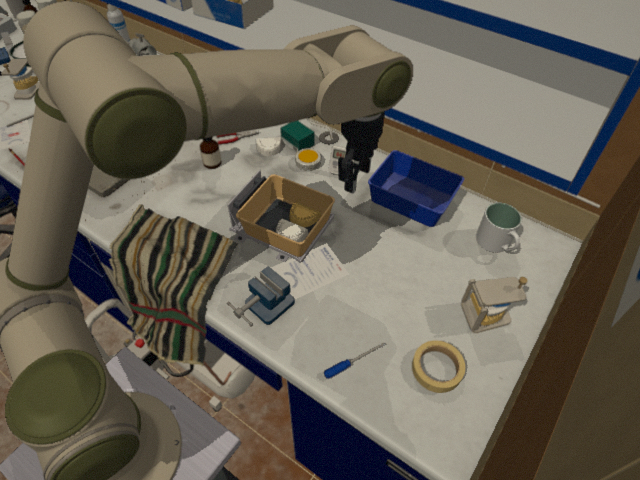

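```bash
python3 -m crank '[[[0,0,0],[0,0,0]],[[0,0,0],[0,0,0]],[[0,0,0],[0,0,0]],[[0,0,0],[0,0,0]],[[0,0,0],[0,0,0]],[[0,0,0],[0,0,0]],[[0,0,0],[0,0,0]],[[0,0,0],[0,0,0]]]'
python3 - <<'E'
from rig import ticket
print(ticket.sign_off())
E
```

```text
t: 25.02
eef_pos: [624.7, -88.4, 231.1]
ee_rot: [0.998, 0.06, -0.0, 0.001]
force: [-0.4, -0.7, -0.7]
grip_width: 0.7
the job is handed in; nothing more can be done
None
```

The pan is parked in the tray, and I handed the job in at about 25 s. The sign-off gave no verdict.

**What I did:** I gripped the front rim, lifted it, and drew the pan forward with its rear on the worktop. I turned it square on the way and set its front edge on the lip about 22 mm in. I then pushed from behind with both fingers, raising them as the pan tipped over the lip. Once it pressed the keeper I lowered them about 14 mm until the rear bedded down. Total push force peaked near 16 N, part of it friction.

**Last checks, after backing off:**
- **Flatness:** the rim stands about 73 mm high along the stretch I could see (expected 73 mm). Just before I backed the fingers off, its slope was 0.16°, so the rear is down behind the lip.
- **Position:** the rear rim lies at about −9 mm in the tray frame, which puts the pan's origin near 83 mm (allowed 81 to 89 mm, camera good to about 2 mm). It is square to the tray within about 1°.
- **Contents and bench:** both casts lie in the pan, and the other items in view look unmoved. The robot is clear, with the pan about 150 mm from the fingers.

**Not confirmed:**
- **Keeper travel:** I could not read it directly. The pan's position suggests about 2 mm; the push force suggested nearer 3 mm.
- **Tray angle:** my measurements of it disagreed by about 1 to 3°, so I worked with 96.3°.

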